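# Fit the retaining ring on a microscope turret spindle

### The arm

A 7-joint arm with a two-finger parallel gripper is mounted at the origin on the work surface. World frame = base frame: x ahead of the robot, y to its left, z up, the work surface at z = 0. Lengths are in m, angles in rad, forces in N, time in s.
With the tool pointing down it reaches from about 0.35 to 0.9 m from the base axis. Payload 19.9 kg.
Tool frame: the origin (TCP) lies midway between the tips of the shut fingers; the grasp point (between the pads) lies 19 mm behind it (bot.pinch_z is the distance from the TCP to the grasp point, in m); z points along the fingers, y is the line along which they close (so a half turn about z gives the same grasp; the last joint's range is limited). The gripper opens to 94 mm and grips with 3 to 60 N. Pads are 16 mm wide; open, the fingers measure 119 mm over their backs; the gripper's body (75 mm by 177 mm) begins 78 mm behind the grasp point.
Start: joints at [-1.228, 0.417, -0.01, 1.614, 0.005, 1.111, -0.053], TCP at [0.235, 0.579, 0.205] pointing down, gripper open.
Joint ranges: [-2.81, 2.81], [-0.39, 2.02], [-1.27, 1.25], [0.06, 2.57], [-1.19, 4.33], [0.19, 2], [-2.82, 2.82]. Speed limits (rad/s): [1.89, 1.89, 2.39, 2.39, 3.01, 3.01, 3.01].

### API

Orientations are given as a rotation vector (axis times angle).
In Python, from workcell import sensors, grab_frame, workorder, models, bot gives the robot as it stands.
- The arm moves only by the tool jog_arm, never from a script. Its arguments are lists of equal length, an entry for each row: "claw": the opening, from -1 (shut) to 1 (fully open); "slide": the shift along the tool's x, y, z each as a share of 25 mm, from -1 to 1, a list of three; "twist": the turn about the tool's z as a share of 0.12 rad, from -1 to 1. In form: {"claw": [claw, ...], "slide": [[dx, dy, dz], ...], "twist": [twist, ...]}. A call has 1 to 5 rows; each row shifts and turns the commanded pose from where the row before left it, along the tool's axes as they then stand; what a row does not reach is not made up. A row lasts 1/12 s, in which the tool goes at most 41.7 mm and 7.16 degrees, less where a joint would pass 70% of its speed; a pose out of reach is approached as far as the arm can. A call with a number of a shift or a turn outside -1 to 1 is refused whole. A call with a gripper value outside its range is refused whole. The fingers move at their own pace and stop on an object; "squeeze" is the grip in N (left out, the last holds). Time passes only in rows, so rows that do not move let the fingers close. It gives the time, the measured TCP pose, the force, the opening and the grip force at its end, in the units of the state.
- sensors.state(): the state, without advancing time (a new reading comes with each control period).
- grab_frame(name): name is "scene" or "top"; returns a dict with "pixels" (384x512x3 uint8, blue, green, red), "fx", "fy", "cx", "cy" (pixels), "D" ([k1, k2, p1, p2, k3] as OpenCV has them; the pictures are not rectified), "T" (4x4, takes a point from camera to world coordinates). Camera axes: x right, y up, looking along -z (the intrinsics and any distortion apply to the point x, -y, -z); pixel columns grow to the right and rows downward; lengths in m; the calibration is good to about 2 mm. A picture is of the moment at which its call begins. There is no depth.
- workorder.sign_off(): hands the job in; it is judged then, once.
Trained networks look in a picture, given as the dict that the camera call returned (one of the last four; its "shot" number tells which), for a name from the list of things; names that differ only in an ending like _2 or _b are one class to them, and where a whole thing is asked for, a point or a joint stands for the part that bears it (a point fixed in the world has none). Each returns a list of dicts, best first, with "confidence" (0 to 1); they miss things now and then, are a little off and sometimes report something else, mostly with a low value. They report only what shows in the picture. A call takes as long as a camera call.
- models.boxes_of(picture, name): "xyz" ([x, y, z] in m, in the coordinates of the camera as it stood for that picture, good to about 4 mm: the middle of the surface that is visible of it).
- models.spot_point(picture, name): "xyz" ([x, y, z] in m, in the coordinates of the camera as it stood for that picture, good to about 4 mm: a listed point, or the origin of a listed thing).
The state is a dict: "time_s": time; "joint_pos": joint angles; "dq": joint speeds; "joint_efforts": joint torques, N m; "tcp_pos": TCP position; "tool_rot": TCP orientation; "force": force on the tool from outside, world axes, zero at the start; "ft_torque": the same for the moment, N m; "finger_gap": finger opening in m; "finger_force": force on a finger pad.
Only numpy, scipy, OpenCV 4.12 (cv2) and the standard library are available. Lean on these libraries where they do the work, as an engineer would, in place of code of your own. Each camera call takes 0.05 s, during which the arm holds its last target. There are 200 camera calls.

### The job

Take the ring pliers from their stand, spread the retaining ring that lies on the rubber pad and carry it on the pliers to the upright turret spindle; slide it down over the spindle, gently pressing the sprung plate down, and let it snap closed all round in the spindle's groove. Then put the pliers back upright in their stand. Do not overstretch the ring, force it, or touch it with the fingers, and leave everything else where it is.

Things in the scene. Friction and masses are not known exactly. Their poses are not given: they have to be found in the camera images.
- pliers: Steel ring pliers, 175 mm tall, 0.18 kg, upright in the stand: two black grip plates on top, two thin jaws below. Origin on the hinge pin in the middle of the crosspiece (40 x 30 x 12 mm in x, y, z), 6 mm above its underside, which rests on the stand; z up. Squeezing the handles together along y spreads the jaws along y. A half turn about z makes no difference.
- grip_a (a point): Middle of the +y grip plate's outer face, 33 mm beside and 74 mm above the hinge when free. Plates 20 mm wide, 48 tall, leaning 0.13 rad out at the top; 20 mm below this point a ledge sticks out 4 mm as a finger stop. Width over both plates 66 mm free, 61 just held, 24 to 31 with the ring spread enough. A spring opens them: 5 N a side when held, about 15 N with the ring spread.
- grip_b (a point): The same on the -y grip plate.
- pin_a (a point): Top of the small pin under the +y jaw: pin 5 mm thick, 3.6 mm long, pointing down, below a 10 mm round collar whose underside is at this point; 85 mm below the hinge, 3 mm to its side when not squeezed (8 mm when just held). The collars rest on the ring's lugs when the pins are in the ring's gap.
- pin_b (a point): The same on the -y jaw.
- jaw_a (a joint): Angle each jaw has turned, rad: 0 free, 0.05 when just held, about 0.11 when the pins meet the ring's notches, 0.22 to 0.27 with the ring spread enough to pass the spindle, stop at 0.32.
- ring: Bright steel C-shaped retaining ring, 4 mm thick, 40 g, flat on the pad. Inner radius 18.25 mm when closed. Origin at the centre of the closed circle, on its underside. Its gap points to its +x; at x = -22.75 mm a 9 mm round knuckle hinges the two sprung arms. As it opens, the lugs at the arms' ends draw about 5 mm nearer to the knuckle and move out again as it closes, so let the pins follow.
- bore (a point): Point of the ring 3.5 mm from its origin towards the gap, mid-thickness: the middle of the opening when the ring is spread by 0.22 to 0.30 rad. Bring this over the spindle axis.
- ring_a (a joint): Opening of the ring's +y arm, rad: 0 closed. Both need about 0.22 to 0.30 to pass the spindle with 1 to 2 mm to spare (pins 45 to 52 mm apart); beyond 0.36 (pins 57 mm apart) it is overstretched. Closed on the spindle outside the groove it reads about 0.12, in the groove 0. The spring pulls each pin inwards with 5 to 6 N.
- ring_b (a joint): The same for the -y arm.
- spindle_mid (a point): On the axis of the upright steel spindle of the turret, 70 mm above the table. The spindle (with groove and plate) is clamped up to 7 mm higher or lower from turret to turret; this point shows the middle of the groove only for the middle setting, so the true height must be felt. Any turn of the ring about the axis will do; parts are oiled and the closing ring centres itself.
- rest (a point): Centre of the top of the aluminium stand (105 mm high), x and y as the stored pliers: two walls 22 mm apart in x with the jaws hanging between them, the crosspiece lying across both; 5 mm rims leave the crosspiece 6 mm play all round.
- pad: Black rubber pad 130 x 110 x 14 mm on the table, the ring lies on it; origin under its centre. Fixed.
- objective1: Microscope objective, steel, 46 mm high, standing. To be left alone.
- objective2: Another such objective. To be left alone.
- flask: Flat clear culture flask with a blue cap. To be left alone.
- bottle: Glass bottle with a blue cap, 170 mm high. To be left alone.
- driver: Screwdriver, lying. To be left alone.
- dish: Shallow clear dish. To be left alone.
- focus_knob: Black focus knob, standing. To be left alone.
- parts_tray: White parts tray with compartments. To be left alone.
- turret: Turret on its cream service block (150 x 150 mm, fixed): black disc, in its middle the spindle, diameter 40 mm; groove diameter 36, 6 mm high; above it 11 mm of full diameter, then a 10 mm cone to diameter 30. Round the groove a bright sprung plate, 72 mm: free, it covers 5 mm of the groove; press it down over 3 mm, best to its stop at 5 (2.5 N to start, 6 N at the stop). Over 14 N is too much.
- notch_a (a point): Top of the lug of the +y arm, where a plier pin lies home in the lug's 90 degree V notch, open to the ring's middle plane: x = 27, y = 12 mm in the ring's frame when closed (the other lug mirrors it at y = -12). Pins lowered between the lugs (free way 19 mm wide) and pushed apart along y centre in the notches, open the ring and hold it by friction, so that it can be lifted.

How it is judged:
On the way, in this order (a step that is already met when the one before it is completed fails the run):
1. the ring is spread on the pliers and lifted clear of the pad (value of joint each of ring_a, ring_b above 0.15 rad and height (world z) of ring above 0.03 m and contact force between pliers and ring above 0.5 N), for 0.2 s.
2. the ring is closed in the spindle's groove (value of joint each of ring_a, ring_b below 0.05 rad and horizontal distance between ring and spindle_mid below 0.0025 m and z of ring in the frame of spindle_mid between -0.0095 and 0.0075 m and angle between ring's own z axis and vertical below 0.08 rad), for 0.2 s.
At the end, for the whole second after the job is handed in: The ring is closed (both arms under 0.05 rad), flat, centred within 2.5 mm on the spindle below its full-diameter collar, in the groove; the pliers stand upright in the stand, crosspiece on its top (within 12 mm of its centre, 3 mm in height); both are at rest (all of step 2 and horizontal distance between pliers and rest below 0.012 m and z of pliers in the frame of rest between 0.003 and 0.009 m and angle between pliers's own z axis and vertical below 0.1 rad and linear speed of each of pliers, ring below 0.02 m/s); the robot touches nothing.
It fails at once if the ring is overstretched (an arm beyond 0.36 rad) (value of joint any of ring_a, ring_b above 0.36 rad).
It fails at once if the ring is forced onto the turret with the pliers, or the pliers pressed on it, with over 14 N ((contact force between ring and turret above 14 N and contact force between pliers and ring above 12 N) or contact force between pliers and turret above 14 N).
It fails at once if the fingers touch the ring (contact force between ring and the fingers above 0.5 N).
It fails at once if another thing is moved by over 20 mm (distance of any of objective1, objective2, flask, bottle, driver, dish, focus_knob, parts_tray from where it was at the start of the episode above 0.02 m).
It also fails if it takes over 72 s, if anything falls off the work surface, if the arm or the gripper's body presses on something with over 40 N, if the wrist force passes 120 N, or if a joint passes its speed limit or range.

## Working session

There is one attempt and no reset: what is moved stays moved. The work goes in short steps, Python scripts to look and compute and a tool call to move; the robot and the scene stay as the last step left them, time stands still between calls to the robot, and variables do not carry over. Pictures are saved under pics/ and viewed, at most 10 in all, crops included, and the job is handed in when it is done.

Besides the shell and the picture viewer there is one more tool, called after ">>>" as name(argument=value, ...), one argument or row to a line, values as JSON. jog_arm: Moves the arm, as the interface text tells. Its arguments: {"type":"object","properties":{"claw":{"type":"array","items":{"type":"number"}},"slide":{"type":"array","items":{"type":"array","items":{"type":"number"}}},"twist":{"type":"array","items":{"type":"number"}},"squeeze":{"type":"number"}},"required":["claw","slide","twist"]}

```bash
mkdir -p pics; cat > h.py <<'E'
import numpy as np, cv2
from workcell import sensors, grab_frame, workorder, models, bot
def W(f,p): return (np.array(f["T"])@np.r_[p,1])[:3]
def pts(f,names,fn="spot_point"):
    for n in names:
        for d in getattr(models,fn)(f,n)[:2]:
            print(n,round(d["confidence"],2),W(f,d["xyz"]).round(4))
def proj(f,p):
    c=np.linalg.inv(f["T"])@np.r_[p,1]; c=c[:3]*[1,-1,-1]
    K=np.array([[f["fx"],0,f["cx"]],[0,f["fy"],f["cy"]],[0,0,1]])
    return cv2.projectPoints(c.reshape(1,3),np.zeros(3),np.zeros(3),K,np.array(f["D"],float))[0].ravel()
def ray(f,u,v,z):
    K=np.array([[f["fx"],0,f["cx"]],[0,f["fy"],f["cy"]],[0,0,1]])
    x,y=cv2.undistortPoints(np.array([[[u,v]]],float),K,np.array(f["D"],float)).ravel()
    T=np.array(f["T"]); d=T[:3,:3]@[x,-y,-1]; o=T[:3,3]
    return o+d*(z-o[2])/d[2]
def st():
    s=sensors.state(); print({k:np.round(s[k],4).tolist() for k in ("time_s","tcp_pos","tool_rot","force","finger_gap","finger_force")}); return s
E
python3 - <<'E'
from h import *
s=st(); print(bot.pinch_z)
for c in("top","scene"):
    f=grab_frame(c); cv2.imwrite(f"pics/{c}0.png",f["pixels"]); print(c,np.array(f["T"]).round(3).tolist(),f["fx"],f["D"])
    pts(f,["pliers","grip_a","grip_b","pin_a","ring","notch_a","bore","spindle_mid","rest","pad","turret","objective1","flask","bottle","driver","dish","focus_knob","parts_tray"])
E
```

```text
{'time_s': 0.0, 'tcp_pos': [0.2345, 0.5789, 0.2048], 'tool_rot': [-0.6007, -3.0835, 0.0019], 'force': [0.1021, 0.1005, -0.2985], 'finger_gap': 0.0939, 'finger_force': 0.0}
0.0188
top [[0.011, 0.997, -0.082, 0.503], [-1.0, 0.011, 0.002, -0.062], [0.003, 0.082, 0.997, 1.34], [0.0, 0.0, 0.0, 1.0]] 478.49684878568274 [-0.16673053  0.          0.          0.          0.        ]
pliers 0.61 [ 0.4928 -0.2765  0.1094]
pliers 0.23 [ 0.5    -0.3026  0.1879]
grip_a 0.58 [ 0.4815 -0.2421  0.1857]
grip_a 0.49 [ 0.4989 -0.303   0.1861]
grip_b 0.58 [ 0.4815 -0.2421  0.1857]
grip_b 0.49 [ 0.4989 -0.303   0.1861]
pin_a 0.64 [ 0.4901 -0.2658  0.0244]
pin_a 0.51 [ 0.5962 -0.4699  0.003 ]
ring 0.62 [0.4914 0.0329 0.0094]
ring 0.31 [ 0.5404  0.2092 -0.0011]
notch_a 0.72 [ 0.5996 -0.4727  0.0025]
notch_a 0.57 [0.5203 0.0426 0.0193]
bore 0.52 [0.4917 0.0354 0.0133]
spindle_mid 0.72 [0.5373 0.2004 0.0694]
rest 0.67 [ 0.4885 -0.2733  0.1063]
rest 0.19 [ 0.7366 -0.3376  0.0015]
pad 0.59 [ 0.5025  0.0218 -0.0013]
pad 0.4 [ 0.4995 -0.3062  0.1865]
turret 0.78 [ 0.539   0.2064 -0.0009]
objective1 0.49 [ 6.38e-0
[... 782 characters left out ...]
[ 0.4856 -0.2424  0.1869]
grip_b 0.52 [ 0.4983 -0.3059  0.1819]
ring 0.53 [0.4941 0.034  0.016 ]
notch_a 0.6 [0.5217 0.0484 0.0155]
notch_a 0.33 [ 0.5398  0.1972 -0.001 ]
bore 0.44 [0.5014 0.0335 0.0164]
bore 0.32 [0.5343 0.2035 0.07  ]
spindle_mid 0.86 [0.5374 0.2022 0.0696]
rest 0.98 [ 0.4922 -0.2724  0.104 ]
pad 0.59 [0.5093 0.0235 0.0056]
turret 0.78 [ 0.5414  0.1992 -0.0034]
objective1 0.68 [ 0.4883 -0.245   0.1864]
objective1 0.56 [0.4025 0.0815 0.0017]
flask 0.87 [ 0.8     0.0502 -0.0023]
bottle 0.8 [ 0.6006 -0.469  -0.0016]
driver 0.67 [ 0.7194 -0.1377  0.0051]
dish 0.6 [0.7368 0.1972 0.0042]
focus_knob 0.63 [ 0.3853 -0.0837 -0.0034]
parts_tray 0.81 [ 7.401e-01 -3.377e-01  1.000e-04]
```

View pics/top0.png

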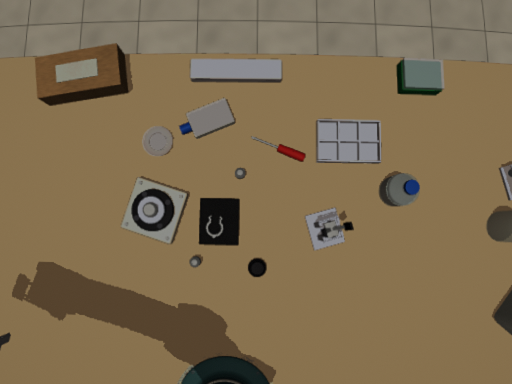

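```bash
python3 - <<'E'
from h import *
f=grab_frame("top")
im=f["pixels"]
u,v=proj(f,[0.495,0.034,0.018]);u=int(u);v=int(v)
a=cv2.resize(im[v-25:v+25,u-25:u+25],(400,400),interpolation=cv2.INTER_CUBIC)
U,V=proj(f,[0.493,-0.273,0.18]);U=int(U);V=int(V)
b=cv2.resize(im[V-25:V+25,U-25:U+25],(400,400),interpolation=cv2.INTER_CUBIC)
print(u,v,U,V)
cv2.imwrite("pics/crop1.png",np.hstack([a,b]))
E
```

```text
213 226 335 228
```

View pics/crop1.png

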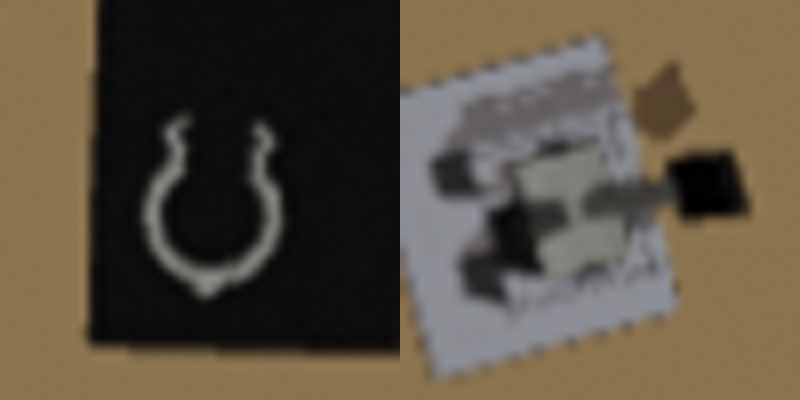

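View pics/scene0.png

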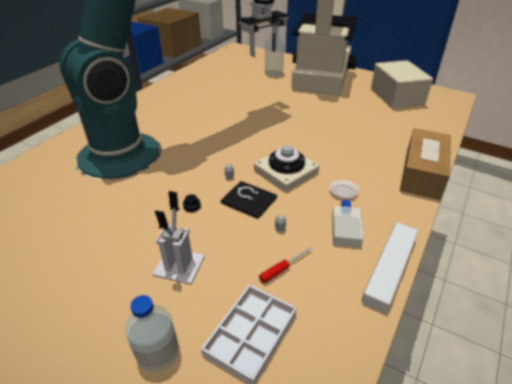

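The top view shows the turret at (152,210), the ring on the pad at (214,227) with its gap pointing up the image (+x), and the pliers in the stand at (328,228). The scene view agrees, with the pliers at (172,220). The crop shows the ring lugs at about (178,125) and (265,130) and the knuckle at (205,290). Next I'll refine the ring pose.

```bash
cat > ringfit.py <<'E'
from h import *
from scipy.optimize import minimize
def model():
    # surface sample points of ring top (closed), in ring frame
    P=[]
    for t in np.linspace(0.62,2*np.pi-0.62,60):
        for r in (19,20.5,22): P.append([r*np.cos(t),r*np.sin(t)])
    for t in np.linspace(0,2*np.pi,8):
        P.append([-22.75+3*np.cos(t),3*np.sin(t)])
    return np.array(P)/1000
def fit(cam,z=0.018,n=4):
    im=[];
    for _ in range(n): f=grab_frame(cam); im.append(cv2.cvtColor(f["pixels"],cv2.COLOR_BGR2GRAY).astype(float))
    g=np.mean(im,0)
    X=np.arange(.44,.56,.0005);Y=np.arange(-.03,.1,.0005)
    UV=np.array([[proj(f,[x,y,z]) for y in Y[::8]] for x in X[::8]],np.float32)
    UV=cv2.resize(UV,(len(Y[::8])*8,len(X[::8])*8),interpolation=cv2.INTER_LINEAR)
    # offset of resize: sample centre shift 3.5 cells
    G=cv2.remap(g.astype(np.float32),UV[...,0],UV[...,1],cv2.INTER_CUBIC)
    x0=X[0]-3.5*.0005;y0=Y[0]-3.5*.0005
    M=(G>0.5*(np.percentile(G,20)+np.percentile(G[60:190,60:200],99))).astype(np.uint8)
    return G,M,x0,y0,f
E
python3 - <<'E'
from ringfit import *
out=[]
for cam in ("top","scene"):
    G,M,x0,y0,f=fit(cam)
    # restrict to ~35mm of ring estimate
    ii,jj=np.mgrid[:G.shape[0],:G.shape[1]]
    x=x0+ii*.0005;y=y0+jj*.0005
    m=(M>0)&(np.hypot(x-.497,y-.034)<.036)
    # template: closed ring annulus 18.25-23 + knuckle + lugs; score= mean inside - mean in ring neighborhood
    u=np.linspace(-.03,.038,69); A,B=np.meshgrid(u,np.linspace(-.032,.032,65),indexing="ij")
    r=np.hypot(A,B); th=np.abs(np.arctan2(B,A))
    T=((r>.01825)&(r<.0227)&(th>.62))|(np.hypot(A+.02275,B)<.0045)|((A>.0165)&(A<.033)&(np.abs(np.abs(B)-.0135)<.003))
    T=cv2.GaussianBlur(T.astype(np.float32),(0,0),1.3); T-=T.mean()
    def sc(p):
        c,s=np.cos(p[2]),np.sin(p[2])
        X=p[0]+c*A-s*B; Y=p[1]+s*A+c*B
        S=cv2.remap(np.clip(G,0,160),((Y-y0)/.0005).astype(np.float32),((X-x0)/.0005).astype(np.float32),1)
        return -np.sum(S*T)/np.sqrt(((S-S.mean())**2).sum()*(T**2).sum())
    best=min((minimize(sc,[.494+a,.034+b,w],method="Nelder-Mead",options=dict(initial_simplex=[[.494+a,.034+b,w],[.498+a,.034+b,w],[.494+a,.038+b,w],[.494+a,.034+b,w+.1]])) for a in(0,.004) for b in(0,-.004) for w in(-.15,0)),key=lambda r:r.fun)
    print(cam,best.x,best.fun)
    p=best.x;V=cv2.cvtColor(np.clip(G,0,255).astype(np.uint8),8)
    c,s=np.cos(p[2]),np.sin(p[2])
    for a,b in [(0,0),(.027,.012),(.027,-.012),(-.02275,0)]+[(.0205*np.cos(t),.0205*np.sin(t)) for t in np.arange(.7,5.6,.35)]:
        X=p[0]+c*a-s*b;Y=p[1]+s*a+c*b; cv2.circle(V,(int((Y-y0)/.0005),int((X-x0)/.0005)),2,(0,0,255),-1)
    out.append(V)
cv2.imwrite("pics/ring.png",np.hstack(out))
E
```

```text
top [ 0.49066768  0.03350483 -0.07041006] -0.9296013116836548
scene [ 0.4938468   0.03316581 -0.08130923] -0.7622941136360168
```

View pics/ring.png

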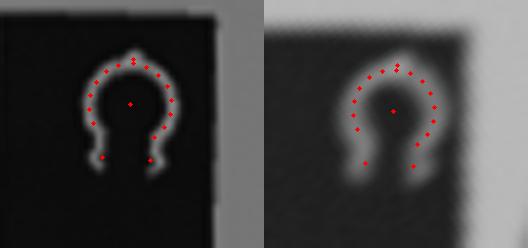

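>>> jog_arm(
  claw=[1,1,1,1,1],
  slide=[
    [0,0,-0.7],
    [0,0,-0.7],
    [0,-1,0],
    [0,-1,0],
    [0,-1,0],
  ],
  twist=[0,0,0,0,0],
)

```text
time_s: 2.77
tcp_pos: [0.2061, 0.5089, 0.2404]
tool_rot: [0.601, 3.084, 0.0]
force: [-1.1, 0.1, -0.3]
finger_gap: 0.0942
finger_force: 0.0
```

The overlay lies on the ring in both views (centre about (130,104) in the left panel). That puts the ring at (0.492, 0.033) with yaw -0.075.

>>> jog_arm(
  claw=[1,1,1,1,1],
  slide=[
    [0,0,0],
    [0,0,0],
    [0,0,0],
    [0,0,0],
    [0,0,0],
  ],
  twist=[-1,-1,-1,-1,-1],
)

```text
time_s: 3.18
tcp_pos: [0.2064, 0.5097, 0.2405]
tool_rot: [-0.347, 3.122, 0.0]
force: [-0.3, -0.2, 0.3]
finger_gap: 0.0939
finger_force: 0.0
```

>>> jog_arm(
  claw=[1,1,1,1,1],
  slide=[
    [0,0,0],
    [-0.4,-0.9,0],
    [-0.4,-0.9,0],
    [-0.4,-0.9,0],
    [-0.4,-0.9,0],
  ],
  twist=[-0.29,0,0,0,0],
)

```text
time_s: 3.6
tcp_pos: [0.268, 0.4315, 0.2405]
tool_rot: [-0.392, 3.117, 0.0]
force: [0.9, 0.0, 0.0]
finger_gap: 0.0937
finger_force: 0.0
```

>>> jog_arm(
  claw=[1,1,1,1,1],
  slide=[
    [-0.4,-0.9,0],
    [-0.4,-0.9,0],
    [-0.4,-0.9,0],
    [-0.4,-0.9,0],
    [-0.4,-0.9,0],
  ],
  twist=[0,0,0,0,0],
)

```text
time_s: 4.02
tcp_pos: [0.3444, 0.3348, 0.2406]
tool_rot: [-0.392, 3.117, 0.0]
force: [0.7, 0.6, -0.7]
finger_gap: 0.0939
finger_force: 0.0
```

>>> jog_arm(
  claw=[1,1,1,1,1],
  slide=[
    [-0.4,-0.9,0],
    [-0.4,-0.9,0],
    [-0.4,-0.9,0],
    [-0.4,-0.9,0],
    [-0.4,-0.9,0],
  ],
  twist=[0,0,0,0,0],
)

```text
time_s: 4.43
tcp_pos: [0.4207, 0.2381, 0.2407]
tool_rot: [-0.392, 3.117, 0.0]
force: [-0.1, 1.3, -0.7]
finger_gap: 0.0941
finger_force: 0.0
```

>>> jog_arm(
  claw=[1,1,1,1,1],
  slide=[
    [-0.4,-0.9,0],
    [-0.4,-0.9,0],
    [0,0,0],
    [0,0,0],
    [0,0,0],
  ],
  twist=[0,0,0,0,0],
)

```text
time_s: 4.85
tcp_pos: [0.4502, 0.201, 0.2404]
tool_rot: [0.392, -3.117, -0.0]
force: [-0.6, -0.5, -0.3]
finger_gap: 0.0939
finger_force: 0.0
```

>>> jog_arm(
  claw=[1,1,1,1,1],
  slide=[
    [0.154,-0.937,0],
    [0.154,-0.937,0],
    [0.154,-0.937,0],
    [0.154,-0.937,0],
    [0.154,-0.937,0],
  ],
  twist=[0,0,0,0,0],
)

```text
time_s: 5.27
tcp_pos: [0.4605, 0.0823, 0.2406]
tool_rot: [-0.395, 3.117, 0.0]
force: [0.1, 0.2, 0.1]
finger_gap: 0.0942
finger_force: 0.0
```

>>> jog_arm(
  claw=[1,1,1,1,1],
  slide=[
    [0.154,-0.937,0],
    [0.154,-0.937,0],
    [0.154,-0.937,0],
    [0.154,-0.937,0],
    [0.154,-0.937,0],
  ],
  twist=[0,0,0,0,0],
)

```text
time_s: 5.68
tcp_pos: [0.4711, -0.0359, 0.2406]
tool_rot: [-0.394, 3.116, 0.0]
force: [0.5, -0.7, -0.4]
finger_gap: 0.0937
finger_force: 0.0
```

>>> jog_arm(
  claw=[1,1,1,1,1],
  slide=[
    [0.154,-0.937,0],
    [0.154,-0.937,0],
    [0.154,-0.937,0],
    [0.154,-0.937,0],
    [0.154,-0.937,0],
  ],
  twist=[0,0,0,0,0],
)

```text
time_s: 6.1
tcp_pos: [0.4817, -0.1541, 0.2406]
tool_rot: [-0.394, 3.116, 0.0]
force: [0.3, 0.1, 1.1]
finger_gap: 0.0939
finger_force: 0.0
```

>>> jog_arm(
  claw=[1,1,1,1,1],
  slide=[
    [0.154,-0.937,0],
    [0.154,-0.937,0],
    [0.154,-0.937,0],
    [0.154,-0.937,0],
    [0.154,-0.937,0],
  ],
  twist=[0,0,0,0,0],
)

```text
time_s: 6.52
tcp_pos: [0.4924, -0.2723, 0.2405]
tool_rot: [-0.395, 3.116, 0.001]
force: [-0.0, 0.6, 0.8]
finger_gap: 0.0943
finger_force: 0.0
```

>>> jog_arm(
  claw=[1,1],
  slide=[
    [0,0,0],
    [0,0,0],
  ],
  twist=[0,0],
)

```text
time_s: 6.68
tcp_pos: [0.492, -0.2723, 0.2402]
tool_rot: [0.391, -3.117, -0.0]
force: [-0.5, 0.3, -0.2]
finger_gap: 0.0941
finger_force: 0.0
```

```bash
python3 - <<'E'
from h import *
f=grab_frame("scene");u,v=map(int,proj(f,[.491,-.273,.18]));print(u,v, proj(f,sensors.state()["tcp_pos"]))
pts(f,["grip_a","rest"])
f2=grab_frame("top");pts(f2,["grip_a","rest"])
cv2.imwrite("pics/a1.png",cv2.resize(f["pixels"][v-60:v+70,u-70:u+70],None,fx=4,fy=4,interpolation=2))
E
```

```text
166 210 [163.27865097 188.67705548]
grip_a 0.76 [ 0.4862 -0.2424  0.1872]
grip_a 0.66 [ 0.505  -0.3066  0.1812]
rest 0.88 [ 0.4952 -0.2722  0.1029]
rest 0.84 [ 0.4878 -0.2748  0.1048]
rest 0.72 [ 0.7386 -0.3407 -0.0013]
```

View pics/a1.png

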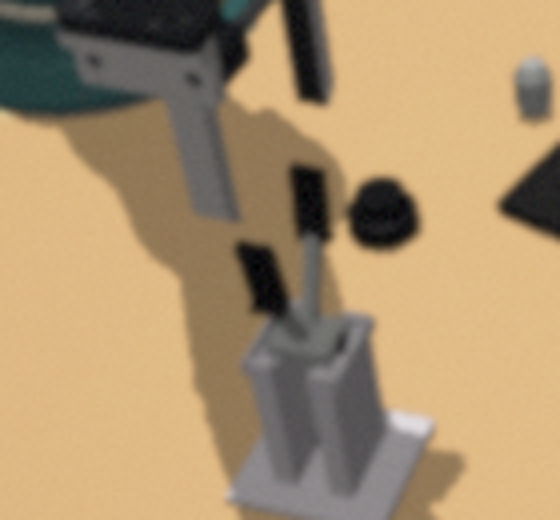

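The gripper hangs directly over the pliers: the fingers are at (210,200) and (310,70) in the crop, and the plates at (262,278) and (308,200). I'll descend now.

>>> jog_arm(
  claw=[1,1,1,1,1],
  slide=[
    [0,0,0.7],
    [0,0,0.7],
    [0,0,0.6],
    [0,0,0.5],
    [0,0,0.4],
  ],
  twist=[0,0,0,0,0],
)

```text
time_s: 7.4
tcp_pos: [0.4918, -0.2719, 0.167]
tool_rot: [0.393, -3.117, -0.0]
force: [-0.9, -0.8, 0.7]
finger_gap: 0.0943
finger_force: 0.0
```

>>> jog_arm(
  claw=[0.6,0.45,0.4,0.36,0.34],
  slide=[
    [0,0,0],
    [0,0,0],
    [0,0,0],
    [0,0,0],
    [0,0,0],
  ],
  twist=[0,0,0,0,0],
  squeeze=20,
)

```text
time_s: 7.82
tcp_pos: [0.4926, -0.2731, 0.1693]
tool_rot: [-0.391, 3.115, -0.002]
force: [-0.4, -1.6, 10.0]
finger_gap: 0.0648
finger_force: 6.2
```

>>> jog_arm(
  claw=[0.33,0.32,0.32,0.32],
  slide=[
    [0,0,0],
    [0,0,0],
    [0,0,0],
    [0,0,0],
  ],
  twist=[0,0,0,0],
)

```text
time_s: 8.15
tcp_pos: [0.4927, -0.2733, 0.1695]
tool_rot: [-0.391, 3.115, -0.003]
force: [0.0, -1.4, 9.7]
finger_gap: 0.0623
finger_force: 6.2
```

>>> jog_arm(
  claw=[0.32,0.31,0.3,0.3,0.3],
  slide=[
    [0,0,-0.1],
    [0,0,-0.02],
    [0,0,0],
    [0,0,0],
    [0,0,0],
  ],
  twist=[0,0,0,0,0],
)

```text
time_s: 8.57
tcp_pos: [0.4918, -0.2723, 0.1709]
tool_rot: [0.392, -3.117, -0.0]
force: [-0.3, -0.2, -0.9]
finger_gap: 0.061
finger_force: 4.5
```

>>> jog_arm(
  claw=[0.2,0.17,0.17,0.17,0.17],
  slide=[
    [0,0,0],
    [0,0,0],
    [0,0,-0.3],
    [0,0,-0.6],
    [0,0,-0.6],
  ],
  twist=[0,0,0,0,0],
)

```text
time_s: 8.98
tcp_pos: [0.4916, -0.2724, 0.2092]
tool_rot: [0.391, -3.116, -0.0]
force: [0.6, -1.0, -1.6]
finger_gap: 0.0553
finger_force: 4.8
```

>>> jog_arm(
  claw=[0.17,0.17,0.17,0.17,0.17],
  slide=[
    [0,0,-0.7],
    [0,0,-0.7],
    [0,0,-0.7],
    [0,0,-0.4],
    [0,0,0],
  ],
  twist=[0,0,0,0,0],
)

```text
time_s: 9.4
tcp_pos: [0.4925, -0.2729, 0.2732]
tool_rot: [-0.391, 3.114, -0.002]
force: [0.5, -0.4, -2.0]
finger_gap: 0.0552
finger_force: 4.8
```

```bash
python3 - <<'E'
from h import *
st()
for c in("scene","top"):
  f=grab_frame(c);pts(f,["pliers","grip_a","pin_a"])
E
```

```text
{'time_s': 9.4, 'tcp_pos': [0.4925, -0.2729, 0.2732], 'tool_rot': [-0.3912, 3.1143, -0.0022], 'force': [0.535, -0.4371, -1.9563], 'finger_gap': 0.0552, 'finger_force': 4.7735}
pliers 0.67 [ 0.4958 -0.2721  0.2134]
grip_a 0.67 [ 0.492  -0.273   0.1047]
grip_a 0.57 [ 0.5026 -0.2949  0.2884]
pin_a 0.9 [ 0.4958 -0.2626  0.1261]
pin_a 0.81 [ 0.4965 -0.2876  0.1303]
pliers 0.72 [ 0.5995 -0.4702  0.0027]
pin_a 0.45 [0.5183 0.0446 0.0184]
```

>>> jog_arm(
  claw=[0.17,0.17,0.17,0.17,0.17],
  slide=[
    [0,0,0],
    [0,0,0],
    [0,0,0],
    [0,0,0],
    [0,0,0],
  ],
  twist=[0.5,0.8,0.8,0.61,0],
)

```text
time_s: 10.22
tcp_pos: [0.4917, -0.2724, 0.2707]
tool_rot: [-0.124, -3.139, 0.0]
force: [0.7, 0.7, -2.0]
finger_gap: 0.0549
finger_force: 4.8
```

>>> jog_arm(
  claw=[0.17,0.17,0.17,0.17,0.17],
  slide=[
    [-0.02,0.4,0],
    [-0.02,0.7,0],
    [-0.02,0.9,0],
    [-0.02,0.9,0],
    [-0.02,0.9,0],
  ],
  twist=[0,0,0,0,0],
)

```text
time_s: 10.63
tcp_pos: [0.5014, -0.1762, 0.2709]
tool_rot: [-0.113, -3.14, -0.0]
force: [0.7, -0.6, -1.7]
finger_gap: 0.0548
finger_force: 4.8
```

>>> jog_arm(
  claw=[0.17,0.17,0.17,0.17,0.17],
  slide=[
    [-0.02,0.9,0],
    [0,0.9,0],
    [0,0.9,0],
    [0,0.9,0],
    [0,0.9,0],
  ],
  twist=[0,0,0,0,0],
)

```text
time_s: 11.05
tcp_pos: [0.5102, -0.0639, 0.271]
tool_rot: [0.112, 3.139, 0.0]
force: [0.8, -0.8, -1.8]
finger_gap: 0.0548
finger_force: 4.8
```

>>> jog_arm(
  claw=[0.17,0.17,0.17,0.17,0.17],
  slide=[
    [0,0.9,0],
    [0,0.9,0],
    [0,0.9,0],
    [0,0.7,0],
    [0,0.4,0],
  ],
  twist=[0,0,0,0,0],
)

```text
time_s: 11.47
tcp_pos: [0.5173, 0.0318, 0.2709]
tool_rot: [-0.11, -3.14, -0.0]
force: [-0.3, 0.3, -2.9]
finger_gap: 0.0552
finger_force: 4.8
```

>>> jog_arm(
  claw=[0.17,0.2,0.24,0.27,0.3],
  slide=[
    [0,0.1,0],
    [0,0,0.5],
    [0,0,0.9],
    [0,0,0.9],
    [0,0,0.5],
  ],
  twist=[0,0,0,0,0],
)

```text
time_s: 11.88
tcp_pos: [0.5168, 0.0304, 0.199]
tool_rot: [-0.118, -3.138, 0.001]
force: [-0.9, -0.2, -2.4]
finger_gap: 0.0606
finger_force: 4.5
```

>>> jog_arm(
  claw=[0.3,0.3,0.3],
  slide=[
    [0,0,0],
    [0,0,0],
    [0,0,0],
  ],
  twist=[0,0,0],
)

```text
time_s: 12.13
tcp_pos: [0.5182, 0.031, 0.202]
tool_rot: [0.118, 3.138, 0.0]
force: [1.0, 0.7, -1.6]
finger_gap: 0.061
finger_force: 4.5
```

```bash
python3 - <<'E'
from h import *
st()
for i in range(4):
  f=grab_frame("scene");pts(f,["pliers","pin_a","notch_a","ring"])
f2=grab_frame("top");pts(f2,["pin_a","notch_a","ring","pliers"])
u,v=map(int,proj(f,[.51,.03,.05]))
cv2.imwrite("pics/b1.png",cv2.resize(f["pixels"][v-40:v+35,u-50:u+50],None,fx=6,fy=6,interpolation=2));print(u,v)
E
```

```text
{'time_s': 12.1333, 'tcp_pos': [0.5182, 0.031, 0.202], 'tool_rot': [0.1184, 3.1382, 0.0], 'force': [1.0028, 0.652, -1.6111], 'finger_gap': 0.061, 'finger_force': 4.4558}
pliers 0.65 [0.523  0.03   0.1454]
pliers 0.54 [0.4031 0.0854 0.0018]
pin_a 0.74 [0.5223 0.0178 0.0546]
pin_a 0.69 [0.5223 0.0346 0.0587]
notch_a 0.46 [0.5223 0.0452 0.013 ]
ring 0.61 [0.4936 0.0355 0.0166]
pliers 0.75 [0.5232 0.0324 0.1474]
pin_a 0.77 [0.5228 0.037  0.0574]
pin_a 0.7 [0.5183 0.02   0.0565]
notch_a 0.56 [ 0.7225 -0.1427  0.0033]
notch_a 0.54 [0.5216 0.0453 0.0189]
ring 0.61 [0.4948 0.0347 0.0147]
pliers 0.93 [0.5218 0.0309 0.142 ]
pin_a 0.69 [0.5153 0.0196 0.0576]
pin_a 0.51 [0.5187 0.0599 0.2217]
notch_a 0.7 [0.5169 0.0038 0.2176]
notch_a 0.43 [0.522  0.0437 0.0185]
ring 0.65 [0.492  0.0355 0.0184]
ring 0.38 [ 6.023e-01 -4.723e-01 -6.000e-04]
pliers 0.76 [0.5183 0.0302 0.1436]
pliers 0.42 [ 0.3833 -0.0826 -0.001 ]
pin_a 0.66 [0.5218 0.036  0.0562]
pin_a 0.62 [0.5199 0.0201 0.0564]
notch_a 0.41 [0.5227 0.0438 0.0162]
ring 0.66 [0.4942 0.0358 0.012 ]
ring 0.24 [0.5222 0.033  0.1423]
249 185
```

View pics/b1.png

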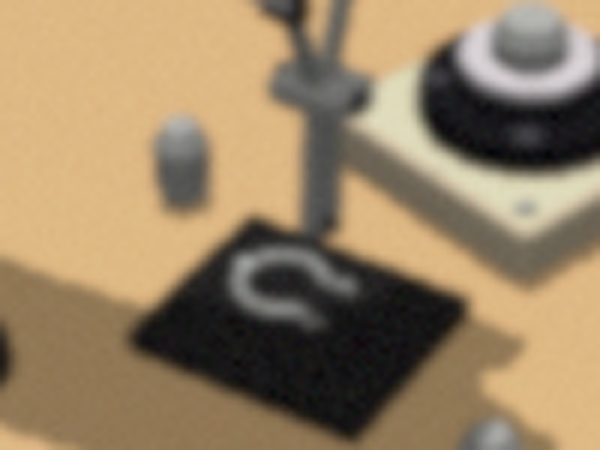

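The view shows the closed jaws ending at (318,232) above the ring's lugs at (350,285) and (318,322), still about 35 mm up. I'll correct y by 2 mm and lower.

>>> jog_arm(
  claw=[0.3,0.3,0.3,0.3,0.3],
  slide=[
    [0,0.08,0.3],
    [0,0,0.5],
    [0,0,0.3],
    [0,0,0.06],
    [0,0,0],
  ],
  twist=[0,0,0,0,0],
)

```text
time_s: 13.8
tcp_pos: [0.5176, 0.0334, 0.1714]
tool_rot: [-0.118, -3.138, 0.001]
force: [-0.1, 0.2, -2.7]
finger_gap: 0.0614
finger_force: 4.5
```

```bash
python3 - <<'E'
from h import *
st()
P=[];
for i in range(5):
  f=grab_frame("scene")
  for n in("pin_a","notch_a","pliers","ring"):
    for d in models.spot_point(f,n)[:3]:
      w=W(f,d["xyz"])
      if d["confidence"]>.35 and np.hypot(w[0]-.51,w[1]-.03)<.05: print(n,round(d["confidence"],2),w.round(4))
u,v=map(int,proj(f,[.51,.03,.03]))
cv2.imwrite("pics/b2.png",cv2.resize(f["pixels"][v-30:v+25,u-33:u+33],None,fx=10,fy=10,interpolation=2));print(u,v)
E
```

```text
{'time_s': 13.8, 'tcp_pos': [0.5176, 0.0334, 0.1714], 'tool_rot': [-0.1182, -3.1383, 0.0008], 'force': [-0.059, 0.174, -2.6924], 'finger_gap': 0.0614, 'finger_force': 4.4551}
pin_a 0.72 [0.5246 0.04   0.0241]
pin_a 0.59 [0.5185 0.0185 0.0258]
pin_a 0.57 [0.5181 0.0619 0.1888]
notch_a 0.36 [0.5208 0.0464 0.018 ]
pliers 0.82 [0.5208 0.0331 0.1118]
ring 0.58 [0.4939 0.0357 0.0171]
pin_a 0.67 [0.5216 0.0413 0.031 ]
pin_a 0.49 [0.5189 0.019  0.0273]
notch_a 0.58 [0.5217 0.0446 0.0167]
pliers 0.86 [0.5203 0.0349 0.1138]
pliers 0.74 [0.5175 0.0073 0.1885]
ring 0.45 [0.4959 0.0347 0.0156]
pin_a 0.64 [0.5209 0.04   0.0275]
pin_a 0.61 [0.5166 0.0209 0.0275]
pin_a 0.59 [0.5206 0.0447 0.0187]
notch_a 0.37 [0.519  0.0457 0.0149]
pliers 0.97 [0.5201 0.0328 0.1156]
ring 0.52 [0.4909 0.0357 0.0129]
pin_a 0.71 [0.5211 0.0381 0.0272]
pin_a 0.63 [0.5142 0.0233 0.0287]
notch_a 0.58 [0.5221 0.0446 0.0159]
pliers 0.79 [0.5225 0.0339 0.1139]
ring 0.54 [0.4942 0.0327 0.0164]
pin_a 0.51 [0.5201 0.0212 0.0293]
notch_a 0.54 [0.5219 0.047  0.0154]
pliers 0.93 [0.5233 0.035  0.1138]
ring 0.57 [0.4946 0.0339 0.017 ]
249 190
```

View pics/b2.png

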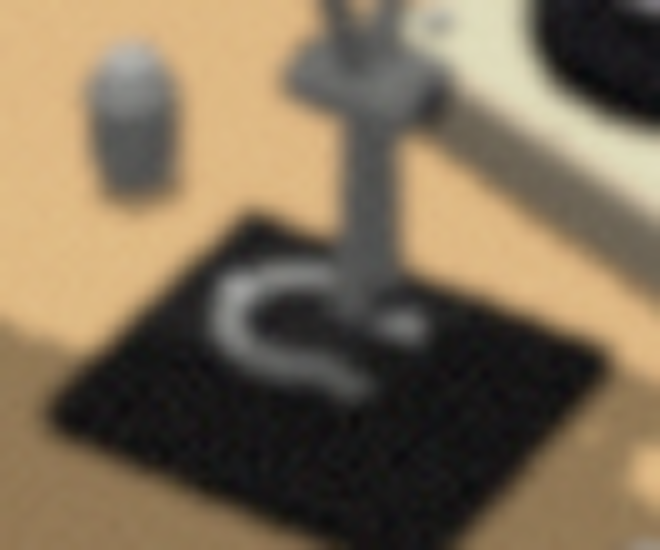

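The jaw tips at (370,305) sit between the lugs at (405,325) and (360,385). I'll lower the last 8 mm slowly.

>>> jog_arm(
  claw=[0.3,0.3,0.3,0.3,0.3],
  slide=[
    [-0.04,0.03,0.1],
    [0,0,0.1],
    [0,0,0.06],
    [0,0,0.04],
    [0,0,0],
  ],
  twist=[0,0,0,0,0],
)

```text
time_s: 15.47
tcp_pos: [0.5188, 0.0341, 0.1642]
tool_rot: [-0.118, -3.139, 0.0]
force: [0.6, -0.2, -2.0]
finger_gap: 0.0609
finger_force: 4.5
```

>>> jog_arm(
  claw=[0.3,0.3],
  slide=[
    [0,0,0],
    [0,0,0],
  ],
  twist=[0,0],
)

```text
time_s: 15.63
tcp_pos: [0.519, 0.0341, 0.1645]
tool_rot: [0.118, 3.139, -0.0]
force: [0.6, -0.4, -1.5]
finger_gap: 0.0611
finger_force: 4.5
```

>>> jog_arm(
  claw=[0.3,0.3,0.3],
  slide=[
    [0,0,0.06],
    [0,0,0],
    [0,0,0],
  ],
  twist=[0,0,0],
)

```text
time_s: 15.88
tcp_pos: [0.5189, 0.0341, 0.1629]
tool_rot: [-0.118, -3.139, 0.0]
force: [0.1, 0.9, -1.9]
finger_gap: 0.0611
finger_force: 4.5
```

>>> jog_arm(
  claw=[0.3,0.3,0.3],
  slide=[
    [0,0,0.03],
    [0,0,0],
    [0,0,0],
  ],
  twist=[0,0,0],
)

```text
time_s: 16.13
tcp_pos: [0.5189, 0.0341, 0.1622]
tool_rot: [-0.118, -3.139, 0.0]
force: [-0.6, -0.6, -1.3]
finger_gap: 0.0617
finger_force: 4.5
```

>>> jog_arm(
  claw=[0.3,0.3,0.3],
  slide=[
    [0,0,0.04],
    [0,0,0],
    [0,0,0],
  ],
  twist=[0,0,0],
)

```text
time_s: 16.38
tcp_pos: [0.5191, 0.0342, 0.1614]
tool_rot: [0.118, 3.139, 0.0]
force: [0.6, -0.9, 2.0]
finger_gap: 0.0611
finger_force: 4.8
```

```bash
python3 - <<'E'
from h import *
for i in range(3):
  f=grab_frame("scene");st()
  for n in("pin_a","pliers","ring"):
    for d in models.spot_point(f,n)[:2]:
      w=W(f,d["xyz"])
      if d["confidence"]>.35 and np.hypot(w[0]-.51,w[1]-.03)<.05: print(n,round(d["confidence"],2),w.round(4))
E
```

```text
{'time_s': 16.4333, 'tcp_pos': [0.5191, 0.0341, 0.1614], 'tool_rot': [0.1182, 3.139, 0.0], 'force': [-1.3903, -0.5088, 1.7546], 'finger_gap': 0.0612, 'finger_force': 4.8324}
pin_a 0.6 [0.5196 0.0235 0.0165]
pin_a 0.58 [0.5221 0.0403 0.0185]
pliers 0.74 [0.5234 0.0357 0.1019]
ring 0.56 [0.4938 0.0331 0.0142]
ring 0.37 [0.525  0.0441 0.0166]
{'time_s': 16.6333, 'tcp_pos': [0.5191, 0.0341, 0.1613], 'tool_rot': [0.1181, 3.1391, -0.0001], 'force': [0.5697, -0.438, 2.4568], 'finger_gap': 0.0612, 'finger_force': 4.8843}
pin_a 0.6 [0.5241 0.0402 0.021 ]
pin_a 0.51 [0.5183 0.0196 0.0193]
pliers 0.72 [0.5191 0.0363 0.1021]
ring 0.46 [0.493  0.0321 0.017 ]
{'time_s': 16.8333, 'tcp_pos': [0.519, 0.0341, 0.1613], 'tool_rot': [0.118, 3.1392, -0.0001], 'force': [0.8886, -0.8961, 3.1419], 'finger_gap': 0.0612, 'finger_force': 4.9155}
pin_a 0.58 [0.5229 0.0407 0.016 ]
pliers 0.62 [0.5242 0.0341 0.1051]
ring 0.61 [0.4959 0.0358 0.0161]
```

>>> jog_arm(
  claw=[0.25,0.2,0.14,0.08,0.05],
  slide=[
    [0,0,0],
    [0,0,0],
    [0,0,0],
    [0,0,0],
    [0,0,0],
  ],
  twist=[0,0,0,0,0],
  squeeze=30,
)

```text
time_s: 17.4
tcp_pos: [0.5196, 0.0339, 0.1619]
tool_rot: [0.118, 3.138, -0.0]
force: [-0.6, -3.1, 11.8]
finger_gap: 0.05
finger_force: 10.3
```

>>> jog_arm(
  claw=[0.03,0.0,-0.03,-0.06,-0.1],
  slide=[
    [0,0,0],
    [0.02,0,0.01],
    [0.01,0,0],
    [0.02,0,0.01],
    [0.01,0,0],
  ],
  twist=[0,0,0,0,0],
)

```text
time_s: 17.82
tcp_pos: [0.5188, 0.0333, 0.1621]
tool_rot: [0.119, 3.136, -0.001]
force: [0.2, -5.1, 21.0]
finger_gap: 0.0433
finger_force: 16.4
```

>>> jog_arm(
  claw=[-0.1,-0.1,-0.1,-0.1],
  slide=[
    [0,0,-0.06],
    [0,0,-0.06],
    [0,0,0],
    [0,0,0],
  ],
  twist=[0,0,0,0],
)

```text
time_s: 18.15
tcp_pos: [0.5171, 0.0344, 0.1634]
tool_rot: [-0.118, -3.139, 0.0]
force: [-0.0, 0.1, -1.8]
finger_gap: 0.0424
finger_force: 13.1
```

>>> jog_arm(
  claw=[-0.14,-0.18,-0.22,-0.25,-0.25],
  slide=[
    [0.02,0,0],
    [0.02,0,0],
    [0.02,0,0],
    [0.02,0,0],
    [0,0,0],
  ],
  twist=[0,0,0,0,0],
)

```text
time_s: 18.57
tcp_pos: [0.5153, 0.0344, 0.1637]
tool_rot: [-0.118, -3.139, 0.0]
force: [0.5, 0.6, -1.8]
finger_gap: 0.0358
finger_force: 15.8
```

```bash
python3 - <<'E'
from h import *
for i in range(4):
  f=grab_frame("scene")
  for n in("pin_a","pliers","ring","notch_a"):
    for d in models.spot_point(f,n)[:2]:
      w=W(f,d["xyz"])
      if d["confidence"]>.35 and np.hypot(w[0]-.51,w[1]-.03)<.05: print(n,round(d["confidence"],2),w.round(4))
st()
u,v=map(int,proj(f,[.51,.03,.03]))
cv2.imwrite("pics/b3.png",cv2.resize(f["pixels"][v-30:v+25,u-33:u+33],None,fx=10,fy=10,interpolation=2));print(u,v)
E
```

```text
pin_a 0.59 [0.5172 0.0065 0.0204]
pin_a 0.53 [0.5238 0.0492 0.0179]
pliers 0.66 [0.5166 0.0325 0.1024]
ring 0.48 [0.4934 0.0336 0.0166]
notch_a 0.42 [0.5172 0.0552 0.0174]
pin_a 0.73 [0.5171 0.0078 0.019 ]
pin_a 0.55 [0.5212 0.0504 0.0189]
pliers 0.76 [0.5229 0.0321 0.1031]
ring 0.58 [0.4946 0.031  0.0153]
notch_a 0.51 [0.5181 0.0546 0.0155]
pin_a 0.63 [0.5149 0.0047 0.0155]
pin_a 0.6 [0.5206 0.0513 0.0163]
ring 0.52 [0.4937 0.0351 0.0171]
ring 0.37 [0.5192 0.0533 0.0169]
notch_a 0.6 [0.516  0.0557 0.0168]
pin_a 0.66 [0.5147 0.0076 0.0194]
pin_a 0.47 [0.5233 0.0517 0.0177]
pliers 0.74 [0.52   0.0356 0.1044]
ring 0.57 [0.4907 0.0349 0.015 ]
notch_a 0.52 [0.5167 0.0539 0.0158]
{'time_s': 19.5667, 'tcp_pos': [0.5155, 0.0344, 0.1637], 'tool_rot': [0.1181, 3.1394, -0.0001], 'force': [0.2289, 0.7628, -2.4269], 'finger_gap': 0.0355, 'finger_force': 15.7608}
249 190
```

View pics/b3.png

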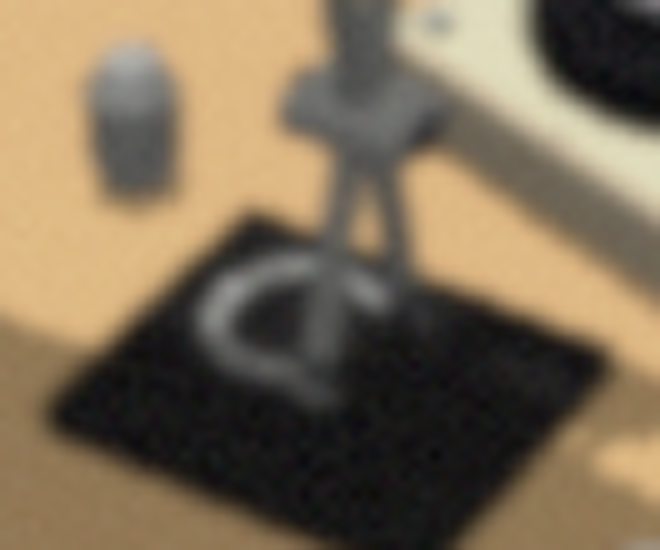

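The pins at about (320,345) and (395,290) have spread the ring's arms evenly. I'll finish spreading it and lift.

>>> jog_arm(
  claw=[-0.28,-0.31,-0.34,-0.37,-0.39],
  slide=[
    [0.02,0,0],
    [0.02,0,0],
    [0.01,0,0],
    [0,0,0],
    [0,0,0],
  ],
  twist=[0,0,0,0,0],
)

```text
time_s: 19.98
tcp_pos: [0.5142, 0.0345, 0.1637]
tool_rot: [0.118, 3.139, -0.0]
force: [0.8, -0.2, -1.6]
finger_gap: 0.0294
finger_force: 18.1
```

>>> jog_arm(
  claw=[-0.39,-0.39,-0.39,-0.39,-0.39],
  slide=[
    [0,0,0],
    [0,0,0],
    [0,0,-0.05],
    [0,0,-0.1],
    [0,0,-0.1],
  ],
  twist=[0,0,0,0,0],
)

```text
time_s: 20.4
tcp_pos: [0.5142, 0.0345, 0.1702]
tool_rot: [-0.118, -3.139, 0.0]
force: [-0.2, 0.4, -1.7]
finger_gap: 0.0293
finger_force: 17.9
```

>>> jog_arm(
  claw=[-0.39,-0.39,-0.39,-0.39,-0.39],
  slide=[
    [0,0,-0.2],
    [0,0,-0.3],
    [0,0,-0.3],
    [0,0,-0.2],
    [0,0,0],
  ],
  twist=[0,0,0,0,0],
)

```text
time_s: 20.82
tcp_pos: [0.5148, 0.0345, 0.1964]
tool_rot: [0.118, 3.137, 0.001]
force: [-0.8, -0.3, -2.0]
finger_gap: 0.029
finger_force: 17.9
```

```bash
python3 - <<'E'
from h import *
for c in("scene","scene","scene","top","top"):
  f=grab_frame(c)
  for n in("pin_a","pliers","ring","notch_a","bore"):
    for d in models.spot_point(f,n)[:2]:
      w=W(f,d["xyz"])
      if d["confidence"]>.35 and np.hypot(w[0]-.51,w[1]-.03)<.05: print(c,n,round(d["confidence"],2),w.round(4))
  if c=="scene": g=f
st()
u,v=map(int,proj(g,[.51,.03,.05]))
cv2.imwrite("pics/b4.png",cv2.resize(g["pixels"][v-30:v+25,u-33:u+33],None,fx=10,fy=10,interpolation=2))
E
```

```text
scene pin_a 0.53 [0.5148 0.0036 0.0502]
scene pliers 0.86 [0.5186 0.0328 0.1327]
scene ring 0.63 [0.4948 0.031  0.047 ]
scene notch_a 0.56 [0.5165 0.0461 0.2167]
scene bore 0.49 [0.4983 0.0377 0.0507]
scene pin_a 0.77 [0.5126 0.0028 0.0519]
scene pin_a 0.55 [0.5209 0.0507 0.0473]
scene pliers 0.62 [0.5201 0.0343 0.1319]
scene ring 0.54 [0.4921 0.0334 0.0491]
scene notch_a 0.6 [0.5205 0.0558 0.0483]
scene bore 0.51 [0.5024 0.0359 0.0496]
scene pin_a 0.72 [0.5178 0.0038 0.0531]
scene pin_a 0.58 [0.5207 0.0538 0.0503]
scene pliers 0.65 [0.5212 0.0329 0.1319]
scene ring 0.64 [0.4943 0.0325 0.0447]
scene notch_a 0.41 [0.5156 0.0602 0.0484]
scene bore 0.55 [0.4994 0.0367 0.0474]
{'time_s': 22.3167, 'tcp_pos': [0.5142, 0.0345, 0.195], 'tool_rot': [-0.118, -3.1394, 0.0001], 'force': [0.622, -0.4528, -2.4518], 'finger_gap': 0.0292, 'finger_force': 17.9376}
```

View pics/b4.png

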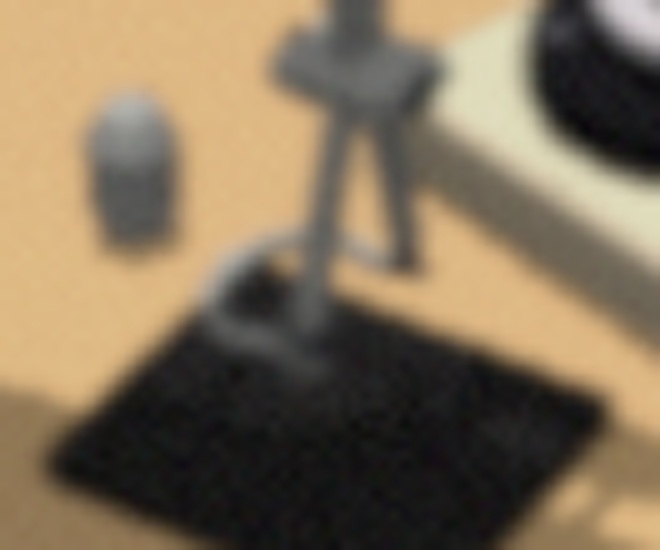

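The ring hangs spread and level on the pliers, with the pins at (310,320) and (400,262), clear of the pad. I'll raise it and carry it to the spindle.

>>> jog_arm(
  claw=[-0.39,-0.39,-0.39,-0.39,-0.39],
  slide=[
    [0,0,-0.3],
    [0,0,-0.6],
    [0,0,-0.8],
    [0,0,-0.8],
    [0,0,-0.6],
  ],
  twist=[0,0,0,0,0],
)

```text
time_s: 22.73
tcp_pos: [0.5145, 0.0344, 0.2746]
tool_rot: [0.118, 3.138, 0.0]
force: [0.1, -0.7, -1.4]
finger_gap: 0.0288
finger_force: 17.9
```

>>> jog_arm(
  claw=[-0.39,-0.39,-0.39,-0.39,-0.39],
  slide=[
    [0,0,-0.1],
    [-0.115,0.3,0],
    [-0.115,0.6,0],
    [-0.115,0.8,0],
    [-0.115,0.8,0],
  ],
  twist=[0,0,0,0,0],
)

```text
time_s: 23.15
tcp_pos: [0.5302, 0.098, 0.2737]
tool_rot: [-0.118, -3.138, 0.001]
force: [-0.9, 0.5, -2.1]
finger_gap: 0.0294
finger_force: 17.9
```

>>> jog_arm(
  claw=[-0.39,-0.39,-0.39,-0.39,-0.39],
  slide=[
    [-0.115,0.8,0],
    [-0.115,0.8,0],
    [-0.115,0.8,0],
    [-0.115,0.8,0],
    [-0.115,0.6,0],
  ],
  twist=[0,0,0,0,0],
)

```text
time_s: 23.57
tcp_pos: [0.5513, 0.1929, 0.2734]
tool_rot: [-0.115, -3.137, 0.001]
force: [-0.1, 0.5, -2.5]
finger_gap: 0.0294
finger_force: 17.9
```

>>> jog_arm(
  claw=[-0.39,-0.39,-0.39,-0.39],
  slide=[
    [-0.115,0.4,0],
    [0,0.05,0],
    [0,0,0],
    [0,0,0],
  ],
  twist=[0,0,0,0],
)

```text
time_s: 23.9
tcp_pos: [0.5556, 0.1996, 0.2748]
tool_rot: [-0.12, -3.139, 0.001]
force: [-0.9, -0.5, -1.3]
finger_gap: 0.0291
finger_force: 17.9
```

```bash
cat > look.py <<'E'
from h import *
from collections import defaultdict
import sys
R=defaultdict(list)
c0=[float(sys.argv[1]),float(sys.argv[2])]
for c in ["scene"]*int(sys.argv[3])+["top"]*int(sys.argv[4]):
  f=grab_frame(c)
  if c=="scene": g=f
  for n in sys.argv[6:]:
    for d in models.spot_point(f,n)[:2]:
      w=W(f,d["xyz"])
      if d["confidence"]>.35 and np.hypot(w[0]-c0[0],w[1]-c0[1])<.06:
        k=n+("+" if n=="pin_a" and w[1]>c0[1] else "")
        R[c,k].append(w)
for k,v in R.items(): print(k,len(v),np.median(v,0).round(4),np.std(v,0).round(4))
st()
if sys.argv[5]!="-":
  u,v=map(int,proj(g,[c0[0],c0[1],.11]))
  cv2.imwrite(sys.argv[5],cv2.resize(g["pixels"][v-33:v+33,u-36:u+36],None,fx=8,fy=8,interpolation=2))
E
python3 look.py .54 .2 6 4 pics/c1.png pin_a pliers ring bore spindle_mid
```

```text
('scene', 'pin_a+') 6 [0.5616 0.2202 0.1297] [0.0012 0.0006 0.0011]
('scene', 'pin_a') 6 [0.5554 0.1677 0.131 ] [0.0007 0.0017 0.0017]
('scene', 'pliers') 6 [0.5593 0.1975 0.2133] [0.0015 0.0016 0.0014]
('scene', 'ring') 7 [0.536  0.1985 0.1266] [0.0016 0.0011 0.0445]
('scene', 'bore') 7 [0.5394 0.2023 0.1292] [0.0072 0.0034 0.0576]
('scene', 'spindle_mid') 8 [0.5401 0.2025 0.0706] [0.0077 0.006  0.0959]
('top', 'pliers') 1 [ 5.395e-01  2.063e-01 -5.000e-04] [0. 0. 0.]
('top', 'ring') 3 [0.5291 0.1968 0.1207] [0.0017 0.0007 0.0004]
('top', 'bore') 4 [0.5341 0.1999 0.1261] [0.0012 0.0025 0.0018]
('top', 'spindle_mid') 5 [0.5357 0.2029 0.0701] [0.0019 0.0034 0.0223]
{'time_s': 26.9, 'tcp_pos': [0.5556, 0.2006, 0.275], 'tool_rot': [0.1181, 3.1393, -0.0002], 'force': [0.9463, -0.8859, -2.2751], 'finger_gap': 0.0293, 'finger_force': 17.9177}
```

View pics/c1.png

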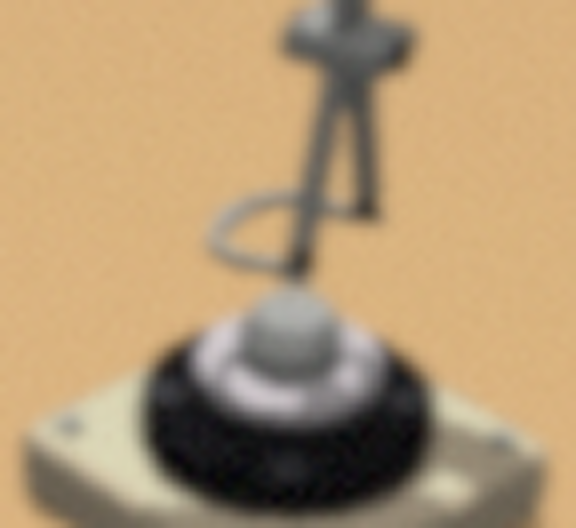

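The ring is above the spindle. Its far side is at (215,240) and the spindle top at (290,300), roughly aligned from this angle. The networks suggest a shift of +1 mm in x and +3 mm in y, so I'll apply that and descend in steps by feel.

>>> jog_arm(
  claw=[-0.39,-0.39,-0.39,-0.39,-0.39],
  slide=[
    [-0.03,0.12,0.2],
    [0,0,0.3],
    [0,0,0.2],
    [0,0,0.1],
    [0,0,0],
  ],
  twist=[0,0,0,0,0],
)

```text
time_s: 27.32
tcp_pos: [0.5562, 0.2034, 0.254]
tool_rot: [-0.118, -3.138, 0.001]
force: [0.4, 0.7, -2.1]
finger_gap: 0.0293
finger_force: 17.9
```

```bash
python3 look.py .54 .2 6 6 - pin_a pliers ring bore spindle_mid notch_a
python3 - <<'E'
from h import *
# plate/spindle geometry from first pictures: disc centroid ray of bright plate within black disc
f=grab_frame("top")
im=cv2.cvtColor(cv2.imread("pics/top0.png"),6)
m=(im<70).astype(np.uint8)
n,l,s,c=cv2.connectedComponentsWithStats(m)
for i in range(1,n):
    if 700<s[i,4]<3000 and 120<c[i][0]<180 and 180<c[i][1]<240:
        cs,h=cv2.findContours((l==i).astype(np.uint8),cv2.RETR_CCOMP,cv2.CHAIN_APPROX_NONE)
        for q in cs:
            if len(q)>20:
                (u,v),ax,a=cv2.fitEllipse(q); print(u,v,ax,[ray(f,u,v,z).round(4).tolist() for z in(.03,.05,.072)])
E
```

```text
('scene', 'pin_a') 6 [0.5563 0.1703 0.1103] [0.0011 0.0022 0.0013]
('scene', 'pin_a+') 6 [0.5626 0.2222 0.1093] [0.0011 0.0011 0.0015]
('scene', 'pliers') 6 [0.5603 0.2022 0.1934] [0.0016 0.0012 0.0017]
('scene', 'ring') 6 [0.5375 0.2009 0.1074] [0.0078 0.0112 0.0015]
('scene', 'bore') 8 [0.5403 0.2037 0.1101] [0.0069 0.0026 0.0498]
('scene', 'spindle_mid') 6 [0.5383 0.2024 0.0696] [0.0074 0.0047 0.0754]
('scene', 'notch_a') 7 [0.5591 0.2257 0.1089] [0.0088 0.0081 0.0015]
('top', 'ring') 5 [0.5326 0.1999 0.1016] [0.0016 0.0013 0.0009]
('top', 'bore') 5 [0.5345 0.2033 0.1057] [0.0007 0.0015 0.0006]
('top', 'spindle_mid') 6 [0.5373 0.2024 0.07  ] [0.0008 0.0009 0.0018]
('top', 'notch_a') 2 [0.5365 0.2026 0.0523] [0.0028 0.0038 0.0506]
('top', 'pin_a') 1 [0.5321 0.1983 0.1026] [0. 0. 0.]
{'time_s': 31.5167, 'tcp_pos': [0.5565, 0.2035, 0.255], 'tool_rot': [0.1181, 3.1393, -0.0002], 'force': [0.3203, 1.7394, -2.3607], 'finger_gap': 0.0288, 'finger_force': 17.9214}
152.3711700439453 209.5831298828125 (41.279354095458984, 41.71052169799805) [[0.5379, 0.2039, 0.03], [0.5374, 0.1999, 0.05], [0.5368, 0.1954, 0.072]]
150.44468688964844 209.44808959960938 (27.555009841918945, 28.546749114990234) [[0.5382, 0.2093, 0.03], [0.5377, 0.2052, 0.05], [0.5371, 0.2006, 0.072]]
```

>>> jog_arm(
  claw=[-0.39,-0.39,-0.39],
  slide=[
    [0,0,0.16],
    [0,0,0.16],
    [0,0,0],
  ],
  twist=[0,0,0],
)

```text
time_s: 31.82
tcp_pos: [0.5561, 0.2034, 0.2459]
tool_rot: [-0.118, -3.138, 0.001]
force: [-0.8, 0.6, -2.8]
finger_gap: 0.0292
finger_force: 17.9
```

>>> jog_arm(
  claw=[-0.39,-0.39,-0.39],
  slide=[
    [0,0,0.1],
    [0,0,0.06],
    [0,0,0],
  ],
  twist=[0,0,0],
)

```text
time_s: 32.07
tcp_pos: [0.5564, 0.2035, 0.2425]
tool_rot: [-0.118, -3.139, 0.001]
force: [0.3, 0.4, -2.8]
finger_gap: 0.0291
finger_force: 17.9
```

>>> jog_arm(
  claw=[-0.39,-0.39,-0.39],
  slide=[
    [0,0,0.06],
    [0,0,0.06],
    [0,0,0],
  ],
  twist=[0,0,0],
)

```text
time_s: 32.32
tcp_pos: [0.5564, 0.2035, 0.2397]
tool_rot: [-0.118, -3.139, 0.0]
force: [-0.1, -0.2, -2.3]
finger_gap: 0.0292
finger_force: 17.9
```

>>> jog_arm(
  claw=[-0.39,-0.39,-0.39],
  slide=[
    [0,0,0.06],
    [0,0,0.06],
    [0,0,0],
  ],
  twist=[0,0,0],
)

```text
time_s: 32.57
tcp_pos: [0.5564, 0.2035, 0.2367]
tool_rot: [-0.118, -3.139, 0.0]
force: [0.8, 0.7, -2.8]
finger_gap: 0.0291
finger_force: 17.9
```

>>> jog_arm(
  claw=[-0.39,-0.39,-0.39],
  slide=[
    [0,0,0.06],
    [0,0,0.06],
    [0,0,0],
  ],
  twist=[0,0,0],
)

```text
time_s: 32.82
tcp_pos: [0.5564, 0.2035, 0.2336]
tool_rot: [-0.118, -3.139, 0.0]
force: [0.1, 0.8, -1.7]
finger_gap: 0.0293
finger_force: 17.9
```

>>> jog_arm(
  claw=[-0.39,-0.39,-0.39],
  slide=[
    [0,0,0.06],
    [0,0,0.04],
    [0,0,0],
  ],
  twist=[0,0,0],
)

```text
time_s: 33.07
tcp_pos: [0.5565, 0.2035, 0.2312]
tool_rot: [-0.118, -3.139, 0.0]
force: [-0.3, -0.0, -2.4]
finger_gap: 0.0291
finger_force: 17.9
```

>>> jog_arm(
  claw=[-0.39,-0.39,-0.39],
  slide=[
    [0,0,0.05],
    [0,0,0.03],
    [0,0,0],
  ],
  twist=[0,0,0],
)

```text
time_s: 33.32
tcp_pos: [0.5565, 0.2035, 0.2293]
tool_rot: [-0.118, -3.139, 0.0]
force: [-0.6, 0.0, -1.6]
finger_gap: 0.029
finger_force: 17.9
```

>>> jog_arm(
  claw=[-0.39,-0.39,-0.39],
  slide=[
    [0,0,0.05],
    [0,0,0.03],
    [0,0,0],
  ],
  twist=[0,0,0],
)

```text
time_s: 33.57
tcp_pos: [0.5564, 0.2035, 0.2273]
tool_rot: [-0.118, -3.139, 0.0]
force: [-0.0, -0.8, -2.7]
finger_gap: 0.029
finger_force: 17.9
```

>>> jog_arm(
  claw=[-0.39,-0.39,-0.39],
  slide=[
    [0,0,0.06],
    [0,0,0],
    [0,0,0],
  ],
  twist=[0,0,0],
)

```text
time_s: 33.82
tcp_pos: [0.5565, 0.2035, 0.2259]
tool_rot: [-0.118, -3.139, 0.0]
force: [0.5, -0.3, -2.8]
finger_gap: 0.0291
finger_force: 17.9
```

>>> jog_arm(
  claw=[-0.39,-0.39,-0.39],
  slide=[
    [0,0,0.06],
    [0,0,0],
    [0,0,0],
  ],
  twist=[0,0,0],
)

```text
time_s: 34.07
tcp_pos: [0.5565, 0.2035, 0.2244]
tool_rot: [-0.118, -3.139, 0.0]
force: [0.2, -0.1, -1.9]
finger_gap: 0.0293
finger_force: 17.9
```

>>> jog_arm(
  claw=[-0.39,-0.39,-0.39],
  slide=[
    [0,0,0.06],
    [0,0,0],
    [0,0,0],
  ],
  twist=[0,0,0],
)

```text
time_s: 34.32
tcp_pos: [0.5565, 0.2035, 0.2229]
tool_rot: [-0.118, -3.139, 0.0]
force: [-0.8, 0.1, -1.9]
finger_gap: 0.0288
finger_force: 17.9
```

>>> jog_arm(
  claw=[-0.39,-0.39,-0.39],
  slide=[
    [0,0,0.05],
    [0,0,0],
    [0,0,0],
  ],
  twist=[0,0,0],
)

```text
time_s: 34.57
tcp_pos: [0.5565, 0.2035, 0.2216]
tool_rot: [-0.118, -3.139, 0.0]
force: [0.2, -0.7, -2.2]
finger_gap: 0.029
finger_force: 17.9
```

>>> jog_arm(
  claw=[-0.39,-0.39,-0.39],
  slide=[
    [0,0,0.05],
    [0,0,0],
    [0,0,0],
  ],
  twist=[0,0,0],
)

```text
time_s: 34.82
tcp_pos: [0.5565, 0.2036, 0.2204]
tool_rot: [-0.118, -3.139, 0.0]
force: [0.4, -0.2, -2.2]
finger_gap: 0.0292
finger_force: 17.9
```

>>> jog_arm(
  claw=[-0.39,-0.39,-0.39],
  slide=[
    [0,0,0.05],
    [0,0,0],
    [0,0,0],
  ],
  twist=[0,0,0],
)

```text
time_s: 35.07
tcp_pos: [0.5565, 0.2035, 0.2192]
tool_rot: [-0.118, -3.139, 0.0]
force: [0.2, 1.3, -1.0]
finger_gap: 0.0293
finger_force: 17.9
```

>>> jog_arm(
  claw=[-0.39,-0.39,-0.39],
  slide=[
    [0,0,0.05],
    [0,0,0],
    [0,0,0],
  ],
  twist=[0,0,0],
)

```text
time_s: 35.32
tcp_pos: [0.5566, 0.2035, 0.2181]
tool_rot: [0.118, 3.139, -0.0]
force: [1.5, -1.0, 0.2]
finger_gap: 0.029
finger_force: 18.1
```

>>> jog_arm(
  claw=[-0.39,-0.39,-0.39],
  slide=[
    [0,0,0.05],
    [0,0,0],
    [0,0,0],
  ],
  twist=[0,0,0],
)

```text
time_s: 35.57
tcp_pos: [0.5566, 0.2035, 0.2167]
tool_rot: [0.118, 3.139, -0.0]
force: [-0.3, -0.0, 1.5]
finger_gap: 0.0291
finger_force: 18.2
```

>>> jog_arm(
  claw=[-0.39,-0.39,-0.39],
  slide=[
    [0,0,0.05],
    [0,0,0],
    [0,0,0],
  ],
  twist=[0,0,0],
)

```text
time_s: 35.82
tcp_pos: [0.5566, 0.2035, 0.2155]
tool_rot: [0.118, 3.139, -0.0]
force: [0.1, -0.7, 3.2]
finger_gap: 0.0292
finger_force: 18.3
```

>>> jog_arm(
  claw=[-0.39,-0.39,-0.39],
  slide=[
    [0,0,0.04],
    [0,0,0],
    [0,0,0],
  ],
  twist=[0,0,0],
)

```text
time_s: 36.07
tcp_pos: [0.5566, 0.2035, 0.2145]
tool_rot: [0.118, 3.139, -0.0]
force: [-1.1, -0.4, 3.2]
finger_gap: 0.029
finger_force: 18.3
```

```bash
python3 look.py .54 .2 4 2 - pin_a pliers ring bore notch_a spindle_mid; python3 -c "
from h import *
F=[]
for i in range(2): grab_frame('top'); F.append(sensors.state()['force'])
print(np.mean(F,0))"
```

```text
('scene', 'pin_a+') 4 [0.5609 0.2229 0.0694] [0.0008 0.0019 0.001 ]
('scene', 'pin_a') 3 [0.5571 0.1707 0.068 ] [0.0007 0.0011 0.0012]
('scene', 'pliers') 4 [0.5607 0.2022 0.1537] [0.0007 0.001  0.0019]
('scene', 'ring') 6 [0.5371 0.2031 0.0686] [0.0114 0.0088 0.0622]
('scene', 'bore') 4 [0.54   0.2033 0.0697] [0.0007 0.0014 0.001 ]
('scene', 'notch_a') 1 [0.5401 0.2009 0.0702] [0. 0. 0.]
('scene', 'spindle_mid') 3 [0.5391 0.2029 0.0705] [0.0029 0.001  0.0012]
('top', 'ring') 2 [0.5296 0.2008 0.0653] [0.0008 0.0006 0.0009]
('top', 'bore') 3 [0.5346 0.203  0.0658] [0.0021 0.001  0.002 ]
('top', 'spindle_mid') 1 [0.5388 0.2032 0.0717] [0. 0. 0.]
{'time_s': 38.1667, 'tcp_pos': [0.5565, 0.2035, 0.2145], 'tool_rot': [0.1181, 3.1394, -0.0001], 'force': [0.3617, -0.0719, 3.9364], 'finger_gap': 0.0292, 'finger_force': 18.3035}
[-0.20054668 -0.54013176  3.15491544]
```

>>> jog_arm(
  claw=[-0.39,-0.39,-0.39],
  slide=[
    [0,0,0.03],
    [0,0,0],
    [0,0,0],
  ],
  twist=[0,0,0],
)

```text
time_s: 38.52
tcp_pos: [0.5565, 0.2035, 0.2137]
tool_rot: [0.118, 3.139, -0.0]
force: [-0.3, -0.7, 4.2]
finger_gap: 0.0288
finger_force: 18.3
```

>>> jog_arm(
  claw=[-0.39,-0.39],
  slide=[
    [0,0,0],
    [0,0,0],
  ],
  twist=[0,0],
)

```text
time_s: 38.68
tcp_pos: [0.5565, 0.2035, 0.2137]
tool_rot: [-0.118, -3.139, 0.0]
force: [0.4, -0.8, 3.8]
finger_gap: 0.0294
finger_force: 18.3
```

>>> jog_arm(
  claw=[-0.39,-0.39,-0.39,-0.39],
  slide=[
    [0,0,0.02],
    [0,0,0],
    [0,0,0],
    [0,0,0],
  ],
  twist=[0,0,0,0],
)

```text
time_s: 39.02
tcp_pos: [0.5567, 0.2035, 0.2134]
tool_rot: [0.118, 3.139, 0.0]
force: [-0.8, 0.1, 5.0]
finger_gap: 0.0291
finger_force: 18.4
```

>>> jog_arm(
  claw=[-0.36,-0.33,-0.3,-0.27,-0.27],
  slide=[
    [-0.02,0,0],
    [-0.02,0,0],
    [-0.02,0,0],
    [-0.02,0,0],
    [0,0,0],
  ],
  twist=[0,0,0,0,0],
)

```text
time_s: 39.43
tcp_pos: [0.5587, 0.2036, 0.2134]
tool_rot: [0.118, 3.139, 0.0]
force: [-0.8, 1.0, 6.8]
finger_gap: 0.0345
finger_force: 15.1
```

>>> jog_arm(
  claw=[-0.24,-0.21,-0.18,-0.15,-0.15],
  slide=[
    [-0.02,0,-0.02],
    [-0.02,0,0],
    [-0.02,0,-0.01],
    [-0.02,0,0],
    [0,0,0],
  ],
  twist=[0,0,0,0,0],
)

```text
time_s: 39.85
tcp_pos: [0.5606, 0.2031, 0.2139]
tool_rot: [-0.118, -3.139, 0.001]
force: [-0.2, -1.0, 4.0]
finger_gap: 0.0403
finger_force: 13.4
```

>>> jog_arm(
  claw=[-0.12,-0.09,-0.06,-0.03,-0.03],
  slide=[
    [-0.02,0,0],
    [-0.02,0,0],
    [-0.02,0,0],
    [-0.02,0,0],
    [0,0,0],
  ],
  twist=[0,0,0,0,0],
)

```text
time_s: 40.27
tcp_pos: [0.5626, 0.203, 0.2139]
tool_rot: [0.118, 3.139, -0.0]
force: [-0.9, -1.9, 3.4]
finger_gap: 0.0457
finger_force: 9.4
```

>>> jog_arm(
  claw=[0,0.03,0.06,0.09,0.09],
  slide=[
    [-0.02,0,0],
    [-0.02,0,0],
    [-0.02,0,0],
    [0,0,0],
    [0,0,0],
  ],
  twist=[0,0,0,0,0],
)

```text
time_s: 40.68
tcp_pos: [0.564, 0.2032, 0.214]
tool_rot: [-0.118, -3.139, -0.0]
force: [0.1, -0.3, 3.2]
finger_gap: 0.0516
finger_force: 5.4
```

```bash
python3 look.py .54 .2 4 2 - pin_a pliers ring bore notch_a spindle_mid
```

```text
('scene', 'pin_a') 3 [0.5671 0.1851 0.0692] [0.0013 0.0012 0.0011]
('scene', 'pin_a+') 4 [0.572  0.2102 0.0699] [0.0011 0.0023 0.0016]
('scene', 'pliers') 4 [0.5684 0.2031 0.1566] [0.001  0.0005 0.0007]
('scene', 'ring') 4 [0.5402 0.2025 0.0679] [0.0007 0.0014 0.0025]
('scene', 'bore') 5 [0.5452 0.2061 0.0708] [0.0108 0.008  0.0662]
('scene', 'spindle_mid') 4 [0.5384 0.2    0.0675] [0.0002 0.0013 0.0006]
('top', 'bore') 2 [0.5366 0.2026 0.0646] [0.0011 0.0019 0.0024]
('top', 'spindle_mid') 2 [0.5384 0.2041 0.0664] [0.     0.0009 0.0004]
('top', 'ring') 2 [0.5368 0.2005 0.067 ] [0.0009 0.0012 0.0035]
{'time_s': 42.7833, 'tcp_pos': [0.564, 0.203, 0.2139], 'tool_rot': [-0.1182, -3.1394, 0.0002], 'force': [-0.4746, -0.174, 2.605], 'finger_gap': 0.0512, 'finger_force': 5.4002}
```

>>> jog_arm(
  claw=[0.14,0.2,0.25,0.3,0.3],
  slide=[
    [0,0,0],
    [0,0,0],
    [0,0,0],
    [0,0,0],
    [0,0,0],
  ],
  twist=[0,0,0,0,0],
)

```text
time_s: 43.2
tcp_pos: [0.5639, 0.203, 0.2139]
tool_rot: [-0.118, -3.139, 0.0]
force: [1.2, 0.3, 1.0]
finger_gap: 0.061
finger_force: 4.5
```

>>> jog_arm(
  claw=[0.3,0.3,0.3,0.3,0.3],
  slide=[
    [0,0,-0.1],
    [0,0,-0.2],
    [0,0,-0.3],
    [0,0,-0.5],
    [0,0,-0.5],
  ],
  twist=[0,0,0,0,0],
)

```text
time_s: 43.62
tcp_pos: [0.564, 0.2029, 0.2553]
tool_rot: [-0.118, -3.139, 0.0]
force: [-0.1, -0.3, -1.3]
finger_gap: 0.0613
finger_force: 4.4
```

```bash
python3 look.py .54 .2 5 3 - pin_a pliers ring notch_a spindle_mid; python3 - <<'E'
from h import *
f=grab_frame("scene")
for d in models.spot_point(f,"notch_a"): print(round(d["confidence"],2),W(f,d["xyz"]).round(4))
E
```

```text
('scene', 'pin_a') 4 [0.5654 0.1913 0.1106] [0.001  0.0014 0.0015]
('scene', 'pin_a+') 5 [0.5707 0.2072 0.1102] [0.0011 0.0013 0.0016]
('scene', 'pliers') 6 [0.5687 0.2022 0.1974] [0.0032 0.0102 0.0283]
('scene', 'ring') 5 [0.5409 0.2028 0.0679] [0.0012 0.0015 0.0004]
('scene', 'spindle_mid') 5 [0.5372 0.2022 0.0697] [0.001  0.0014 0.0014]
('scene', 'notch_a') 1 [ 0.5429  0.1997 -0.004 ] [0. 0. 0.]
('top', 'ring') 3 [0.5349 0.1997 0.0655] [0.0017 0.0007 0.0009]
('top', 'spindle_mid') 3 [0.5375 0.2025 0.0665] [0.0012 0.0011 0.0014]
{'time_s': 46.0167, 'tcp_pos': [0.564, 0.203, 0.254], 'tool_rot': [0.118, 3.1393, -0.0001], 'force': [-0.7478, -0.299, -2.0089], 'finger_gap': 0.0615, 'finger_force': 4.4319}
```

>>> jog_arm(
  claw=[0.25,0.2,0.17,0.17,0.17],
  slide=[
    [0,0,-0.3],
    [0,0,-0.4],
    [0,0,-0.15],
    [0.066,-0.4,0],
    [0.066,-0.7,0],
  ],
  twist=[0,0,0,0,0],
)

```text
time_s: 46.53
tcp_pos: [0.5584, 0.1763, 0.2753]
tool_rot: [0.114, 3.139, 0.0]
force: [-0.5, 0.4, -1.4]
finger_gap: 0.0553
finger_force: 4.7
```

>>> jog_arm(
  claw=[0.17,0.17,0.17,0.17,0.17],
  slide=[
    [0.066,-0.93,0],
    [0.066,-0.93,0],
    [0.066,-0.93,0],
    [0.066,-0.93,0],
    [0.066,-0.93,0],
  ],
  twist=[0,0,0,0,0],
)

```text
time_s: 46.95
tcp_pos: [0.5407, 0.0576, 0.2751]
tool_rot: [-0.12, -3.139, 0.0]
force: [0.1, 0.2, -1.2]
finger_gap: 0.055
finger_force: 4.7
```

>>> jog_arm(
  claw=[0.17,0.17,0.17,0.17,0.17],
  slide=[
    [0.066,-0.93,0],
    [0.066,-0.93,0],
    [0.066,-0.93,0],
    [0.066,-0.93,0],
    [0.066,-0.93,0],
  ],
  twist=[0,0,0,0,0],
)

```text
time_s: 47.37
tcp_pos: [0.5233, -0.0575, 0.2751]
tool_rot: [-0.12, -3.139, -0.0]
force: [0.8, 0.6, -1.9]
finger_gap: 0.0552
finger_force: 4.7
```

```bash
python3 - <<'E'
from h import *
for c in("scene","top"):
  a=[]
  for i in range(3):
    f=grab_frame(c); a.append(cv2.cvtColor(f["pixels"],6).astype(float))
    for n in("notch_a","ring","spindle_mid"):
      for d in models.spot_point(f,n)[:3]:
        w=W(f,d["xyz"])
        if d["confidence"]>.3 and np.hypot(w[0]-.54,w[1]-.2)<.06: print(c,n,round(d["confidence"],2),w.round(4))
  np.save(f"pics/{c}_end.npy",np.mean(a,0))
  # difference to first picture, rectified at ring top height
  z=.07
  d=np.mean(a,0)-cv2.cvtColor(cv2.imread(f"pics/{c}0.png"),6)
  print(c)
  for x in np.arange(.576,.505,-.003):
    print("%.3f"%x," ".join("%4d"%d[int(round(v)),int(round(u))] for u,v in (proj(f,[x,y,z]) for y in np.arange(.236,.166,-.003))))
st()
E
```

```text
scene ring 0.58 [0.5408 0.2016 0.0687]
scene spindle_mid 0.58 [0.5388 0.2046 0.0695]
scene ring 0.62 [0.5397 0.2005 0.0686]
scene spindle_mid 0.97 [0.538  0.2004 0.0691]
scene ring 0.41 [0.5405 0.2014 0.0683]
scene spindle_mid 0.67 [0.5395 0.1987 0.0696]
scene
0.576    8    6    7    4    2    0    0  -20  -20  -16  -16  -12   20   20   37   37   44   44   22   22   21   21   25   24
0.573    9    7    3    3    2   -6   -9  -25  -39  -41  -12  -12   21   21   31   31   19   19   -3   -3   21   15   24   30
0.570    6    6    3   -2   -6  -11  -25  -35  -35  -41  -43   -9   -5   13    4   14  -10  -13  -13  -15  -15   19   19   40
0.567    6    1    1   -9   -9  -13  -13  -35  -43  -43  -38   -5   -4    4   -9  -10  -10  -35  -35  -41   -7    9   33   42
0.564    6  -11  -11  -12  -12  -13  -17  -17  -45  -45  -25  -25  -12  -12   -9  -25  -32  -45  -41  -31    9   25   42   42
0.561   -2  -13  -17  -17   -5   -5  -20  -20  -37  -37  -15  -15  -12  -22  -22  -42  -42  -54  -54  -17  -17   25   37   53
0.558  -13  -13  -13  -13   -3   -3   -1  -22  -19  -23  -23  -13  -13  -30  -30  -
[... 4934 characters left out ...]
3   16   13    4
0.516    4    0   11   14   13   12   11    7    2    0    2    1    2    5   -5  -14  -11    2   12   12   24   28   14    2
0.513    4    3    3    1   11   13   14   12   11    4    0  -12  -15    1   11   10   13   12   12   18   19   12    3    2
0.510    5    4   -2  -11    1   13   13   13   13   13    9    3    1   11   13   14   13   13   12   19   22    3    3    2
0.507    3    1    2    1    0    6   10   12   12   13   13   12   12   13   13   12   16   16    9    6    6    2    2    1
{'time_s': 48.5667, 'tcp_pos': [0.5247, -0.0548, 0.2752], 'tool_rot': [-0.1181, -3.1393, 0.0001], 'force': [0.4653, 0.3121, -2.8257], 'finger_gap': 0.0551, 'finger_force': 4.7405}
```

>>> jog_arm(
  claw=[0.17,0.17,0.17,0.17,0.17],
  slide=[
    [0.06,-0.5,0],
    [0.06,-0.9,0],
    [0.06,-0.9,0],
    [0.06,-0.9,0],
    [0.06,-0.9,0],
  ],
  twist=[0,0,0,0,0],
)

```text
time_s: 48.98
tcp_pos: [0.509, -0.1582, 0.2754]
tool_rot: [0.119, 3.139, -0.0]
force: [0.9, -0.3, -1.1]
finger_gap: 0.0552
finger_force: 4.7
```

>>> jog_arm(
  claw=[0.17,0.17,0.17,0.17,0.17],
  slide=[
    [0.06,-0.9,0],
    [0.06,-0.9,0],
    [0.06,-0.9,0],
    [0.06,-0.9,0],
    [0.06,-0.7,0],
  ],
  twist=[0,0,0,0,0],
)

```text
time_s: 49.4
tcp_pos: [0.493, -0.2656, 0.2754]
tool_rot: [0.12, 3.139, -0.001]
force: [-0.0, -0.6, -0.9]
finger_gap: 0.055
finger_force: 4.7
```

>>> jog_arm(
  claw=[0.17,0.17,0.17,0.17,0.17],
  slide=[
    [0.05,-0.37,0],
    [0,0,0],
    [0,0,0],
    [0,0,0],
    [0,0,0],
  ],
  twist=[0,-0.6,-0.8,-0.8,-0.51],
)

```text
time_s: 49.82
tcp_pos: [0.4919, -0.2722, 0.2752]
tool_rot: [0.4, -3.116, -0.0]
force: [0.6, 1.0, -1.4]
finger_gap: 0.0548
finger_force: 4.7
```

>>> jog_arm(
  claw=[0.17,0.17,0.17],
  slide=[
    [0,0,0],
    [0,0,0],
    [0,0,0],
  ],
  twist=[0,0,0],
)

```text
time_s: 50.07
tcp_pos: [0.492, -0.2722, 0.2753]
tool_rot: [0.388, -3.118, 0.0]
force: [-0.6, -0.1, -1.4]
finger_gap: 0.0547
finger_force: 4.7
```

```bash
python3 look.py .49 -.27 4 0 - pin_a pliers rest
```

```text
('scene', 'pin_a+') 4 [ 0.495  -0.2674  0.1299] [0.0012 0.0013 0.0014]
('scene', 'pin_a') 4 [ 0.4979 -0.2892  0.1294] [0.002  0.0013 0.0008]
('scene', 'pliers') 4 [ 0.4979 -0.2743  0.2173] [0.0005 0.001  0.0006]
('scene', 'rest') 4 [ 0.4937 -0.2741  0.1044] [0.0005 0.0007 0.0008]
{'time_s': 50.8667, 'tcp_pos': [0.4921, -0.2722, 0.2752], 'tool_rot': [-0.3916, 3.1171, -0.0001], 'force': [0.2542, 0.1319, -1.2654], 'finger_gap': 0.0551, 'finger_force': 4.7393}
```

>>> jog_arm(
  claw=[0.17,0.17,0.17,0.17,0.17],
  slide=[
    [0.02,0.07,0.3],
    [0,0,0.6],
    [0,0,0.6],
    [0,0,0.6],
    [0,0,0],
  ],
  twist=[0,0,0,0,0],
)

```text
time_s: 51.28
tcp_pos: [0.4899, -0.2698, 0.2198]
tool_rot: [0.391, -3.114, -0.003]
force: [-0.6, -0.9, -1.4]
finger_gap: 0.0547
finger_force: 4.7
```

>>> jog_arm(
  claw=[0.2,0.24,0.28,0.3,0.3],
  slide=[
    [0,0,0.5],
    [0,0,0.6],
    [0,0,0.5],
    [0,0,0.2],
    [0,0,0],
  ],
  twist=[0,0,0,0,0],
)

```text
time_s: 51.7
tcp_pos: [0.4907, -0.2704, 0.1769]
tool_rot: [0.391, -3.116, -0.001]
force: [-0.3, 0.3, -1.8]
finger_gap: 0.061
finger_force: 4.4
```

>>> jog_arm(
  claw=[0.3,0.3,0.3,0.3],
  slide=[
    [0,0,0.1],
    [0,0,0.08],
    [0,0,0],
    [0,0,0],
  ],
  twist=[0,0,0,0],
)

```text
time_s: 52.03
tcp_pos: [0.4913, -0.2708, 0.1736]
tool_rot: [-0.392, 3.117, -0.0]
force: [0.2, -0.1, -2.1]
finger_gap: 0.0613
finger_force: 4.4
```

>>> jog_arm(
  claw=[0.3,0.3,0.3],
  slide=[
    [0,0,0.05],
    [0,0,0],
    [0,0,0],
  ],
  twist=[0,0,0],
)

```text
time_s: 52.28
tcp_pos: [0.4912, -0.2707, 0.1721]
tool_rot: [-0.392, 3.117, -0.0]
force: [0.4, 0.7, -1.2]
finger_gap: 0.061
finger_force: 4.4
```

>>> jog_arm(
  claw=[0.3,0.3,0.3],
  slide=[
    [0,0,0.05],
    [0,0,0],
    [0,0,0],
  ],
  twist=[0,0,0],
)

```text
time_s: 52.53
tcp_pos: [0.4911, -0.2706, 0.1707]
tool_rot: [0.392, -3.117, 0.0]
force: [-0.4, 0.1, -2.1]
finger_gap: 0.0612
finger_force: 4.4
```

>>> jog_arm(
  claw=[0.3,0.3,0.3],
  slide=[
    [0,0,0.05],
    [0,0,0],
    [0,0,0],
  ],
  twist=[0,0,0],
)

```text
time_s: 52.78
tcp_pos: [0.4914, -0.2708, 0.1697]
tool_rot: [-0.392, 3.117, -0.001]
force: [1.3, 0.0, 2.4]
finger_gap: 0.0613
finger_force: 5.1
```

>>> jog_arm(
  claw=[0.3,0.3,0.3],
  slide=[
    [0,0,0.05],
    [0,0,0],
    [0,0,0],
  ],
  twist=[0,0,0],
)

```text
time_s: 53.03
tcp_pos: [0.4916, -0.2711, 0.1688]
tool_rot: [-0.391, 3.116, -0.002]
force: [0.0, -1.1, 7.2]
finger_gap: 0.0614
finger_force: 5.7
```

>>> jog_arm(
  claw=[0.3,0.36,0.45,0.6,0.8],
  slide=[
    [0,0,-0.06],
    [0,0,0],
    [0,0,0],
    [0,0,0],
    [0,0,0],
  ],
  twist=[0,0,0,0,0],
)

```text
time_s: 53.45
tcp_pos: [0.4911, -0.2706, 0.1696]
tool_rot: [0.392, -3.117, -0.0]
force: [0.3, -0.6, -0.1]
finger_gap: 0.0783
finger_force: 0.0
```

>>> jog_arm(
  claw=[1,1,1,1,1],
  slide=[
    [0,0,0],
    [0,0,0],
    [0,0,0],
    [0,0,0],
    [0,0,0],
  ],
  twist=[0,0,0,0,0],
)

```text
time_s: 53.87
tcp_pos: [0.4912, -0.2706, 0.1697]
tool_rot: [-0.392, 3.117, -0.0]
force: [0.2, -0.2, -0.4]
finger_gap: 0.094
finger_force: 0.0
```

```bash
python3 look.py .49 -.27 4 0 - grip_a pliers rest
```

```text
('scene', 'grip_a') 7 [ 0.4855 -0.2405  0.1851] [0.0078 0.027  0.0289]
('scene', 'pliers') 4 [ 0.4953 -0.2723  0.1132] [0.0012 0.0014 0.0013]
('scene', 'rest') 3 [ 0.4933 -0.2737  0.1039] [0.0002 0.0014 0.0007]
{'time_s': 54.6667, 'tcp_pos': [0.4911, -0.2707, 0.1697], 'tool_rot': [0.3916, -3.1171, 0.0002], 'force': [-0.385, -0.1586, -0.496], 'finger_gap': 0.0939, 'finger_force': 0.0}
```

Those match the original readings, so the pliers are seated. I'll retract.

>>> jog_arm(
  claw=[1,1,1,1,1],
  slide=[
    [0,0,-0.3],
    [0,0,-0.7],
    [0,0,-0.9],
    [0,0,-0.9],
    [0,0,-0.7],
  ],
  twist=[0,0,0,0,0],
)

```text
time_s: 55.08
tcp_pos: [0.4913, -0.2709, 0.2595]
tool_rot: [-0.391, 3.116, -0.001]
force: [0.0, 0.2, 1.2]
finger_gap: 0.0939
finger_force: 0.0
```

>>> jog_arm(
  claw=[1,1,1,1,1],
  slide=[
    [0,0,-0.3],
    [0,0,0],
    [0,0,0],
    [0,0,0],
    [0,0,0],
  ],
  twist=[0,0,0,0,0],
)

```text
time_s: 55.5
tcp_pos: [0.4907, -0.2704, 0.2637]
tool_rot: [0.391, -3.116, -0.001]
force: [-0.1, -0.9, 0.4]
finger_gap: 0.0941
finger_force: 0.0
```

```bash
python3 look.py .49 -.27 3 2 - grip_a pliers rest; python3 look.py .54 .2 3 3 - ring spindle_mid
```

```text
('scene', 'grip_a') 6 [ 0.4927 -0.2696  0.1855] [0.0084 0.0311 0.003 ]
('scene', 'pliers') 3 [ 0.4956 -0.2708  0.1128] [0.0008 0.0017 0.0014]
('scene', 'rest') 4 [ 0.4924 -0.2735  0.1047] [0.0037 0.0146 0.0363]
('top', 'pliers') 2 [ 0.4906 -0.2714  0.1128] [0.0002 0.0003 0.0009]
('top', 'rest') 2 [ 0.489  -0.2714  0.1045] [0.0017 0.0002 0.0015]
{'time_s': 56.5, 'tcp_pos': [0.4912, -0.2706, 0.2648], 'tool_rot': [-0.3917, 3.117, -0.0001], 'force': [0.1322, -0.4972, -0.0717], 'finger_gap': 0.0943, 'finger_force': 0.0}
('scene', 'ring') 3 [0.5411 0.2028 0.0681] [0.0002 0.0018 0.0005]
('scene', 'spindle_mid') 3 [0.5405 0.2038 0.068 ] [0.0027 0.0005 0.0006]
('top', 'ring') 3 [0.5366 0.1996 0.0653] [0.0012 0.0007 0.0014]
('top', 'spindle_mid') 3 [0.5364 0.2012 0.0687] [0.0015 0.0011 0.0004]
{'time_s': 57.4, 'tcp_pos': [0.4911, -0.2706, 0.2647], 'tool_rot': [-0.3917, 3.1171, -0.0001], 'force': [-0.2087, -1.1531, 0.3154], 'finger_gap': 0.0939, 'finger_force': 0.0}
```

```bash
python3 -c "
from workcell import workorder
print(workorder.sign_off())"
```

```text
the job is handed in; nothing more can be done
None
```

The job is handed in but no verdict came back: by camera estimate the ring is closed and centred in the spindle's groove, the pliers stand back in their stand, and the arm is clear, at about 57 s of the 72 s allowed.

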